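Wind the egg steamer's timer, then take the small egg out with tongs

TASK

The small egg in the steamer is done but the two large ones need the full time again, so first wind the steamer's clockwork timer clockwise all the way to its stop, regripping as needed. Then take up the kitchen tongs, close them on the small egg (it is hot: never with the fingers) and lift it straight out, at least 6 cm above where it sat. Finish while holding it there, still, in the closed tongs, with the large eggs in their cups and everything else where it was.

Things in the scene. Friction and masses are not known exactly. Their poses are not given: they have to be found in the camera images.
- steamer: Electric egg steamer, white, fixed. Round drum, radius 81 mm, steel deck 42 mm high; three egg cups (rings 37 mm across outside, 30 inside, rims 51 mm high), each holding an egg upright. Origin: centre of the drum's underside, on the worktop. Cup axes at (x, y) = (-25, 43), (-25, -43), (50, 0) mm. On its -x side (robot's side) a console, 84 mm wide, 33 mm high, reaches to x = -152 mm.
- timer_grip (a point): Point to grip on the timer dial's vertical axis, 54.5 mm above the worktop, at (-116, 0) mm in the steamer's frame; turns with the dial. Black skirt, radius 26 mm, top 41.5 mm high; on it an upright bar 46 mm long, 13 mm thick, top 64.5 mm high. Site x runs along the bar; a white line marks the bar's -x end. At joint value 0 the point has the steamer's yaw.
- timer (a joint): Angle of the timer dial, rad: 0 run down, 3.4 wound up to the stop; grows as the dial is turned clockwise seen from above. Starts between 0 and 0.5. Takes about 0.07 to 0.12 N m; stays where it is let go.
- tongs: Steel kitchen tongs, about 95 g, lying flat, arms sprung apart. Origin: underside, midway between the two black grip sleeves; x points to the jaws, the arms close along y. Rear hinge at x = -105 mm, its ring out to -143 mm, jaw ends at +108 mm. Sleeves: x = -25 to 25 mm, 24 mm high, when open 54 mm over their outsides. Squeezed by them, the jaws close.
- tongs_tips (a point): Point midway between the jaws, 90 mm ahead of the tongs' origin in x and 12 mm above it (mid-height); axes as the tongs. A held egg's axis is here. Jaws: rubber, 18 mm high, 5 mm thick, each a shallow V seen from above, deepest here; open, 73 mm apart here, 58 mm at the V's rear lip, 62 mm at its front lip (19 mm behind and 18 ahead), 85 mm over their outsides.
- tongs_left (a joint): Angle by which each arm of the tongs is closed, rad (both alike): 0 open, limit 0.17, about 0.08 to 0.09 when on the small egg. Each mm off the width over the sleeves takes about 1.8 mm off the jaws' gap; on the small egg the sleeves measure about 35 mm over their outsides. The spring pushes back at the sleeves with 6 N from the start, 7 N on the egg.
- small_egg_waist (a point): Middle of the small egg's widest part, 18.5 mm above its lower end, 62 mm above the worktop. The egg stands upright, blunt end down, in one of the two cups at x = -25 mm of the steamer, not the rear one: brown, 37 mm across, 47 mm tall, 30 to 55 g. z is its long axis.
- large_egg_a: Large egg, brown, 46 mm across, 61 mm tall, in the other cup at x = -25 mm of the steamer; its top is 106 mm above the worktop. Origin: its lower end, 45 mm above the worktop; z is its long axis.
- large_egg_b: Another large egg, the same size, in the rear cup, at x = +50 mm of the steamer. Origin: its lower end; z is its long axis.
- lemon: A lemon, 71x53x51 mm, lying behind the steamer; leave it. Origin: underside.
- mug: A speckled mug, 95 mm tall, standing left of the steamer; leave it. Origin: underside.
- spoon: A teaspoon, 130 mm long, lying left of the work; leave it. Origin: underside.
Mind the look-alikes: they are no part of the job. What is shaped like the large_egg_a but green is not meant.

How it is judged:
By the outcome, as a careful person would: the job done as asked, in the order asked, and still so for the second after the job is handed in, while the arm keeps its last pose, push and grip.
It also fails if it takes over 64 s, if anything falls off the work surface, if the arm or the gripper's body presses on something with over 40 N, if the wrist force passes 120 N, or if a joint passes its speed limit or range.

ROBOT

A 7-joint arm with a two-finger parallel gripper is mounted at the origin on a cart in front of the work surface, level with it; the furniture and walls round the work are solid. World frame = base frame: x ahead of the robot, y to its left, z up, the work surface at z = 0. Lengths are in m, angles in rad, forces in N, time in s.
With the tool pointing down it reaches from about 0.425 to 0.925 m from the base axis. Payload 6.8 kg.
Tool frame: the origin (TCP) lies midway between the tips of the shut fingers; the grasp point (between the pads) lies 19 mm behind it; z points along the fingers, y is the line along which they close (so a half turn about z gives the same grasp; the last joint's range is limited). The gripper opens to 85 mm and grips with 20 to 120 N. Pads are 22 mm wide; open, the fingers measure 114 mm over their backs; the gripper's body (76 mm by 85 mm) begins 54 mm behind the grasp point. The pads swing forward as they close: fully open they stand 13 mm farther back than shut.
Start: joints at [1.102, 0.477, 0.022, 1.555, -0.011, 1.109, -0.083], TCP at [0.238, -0.632, 0.203] pointing down, gripper open.
Joint ranges: [-2.96, 2.96], [-0.34, 2.1], [-1.41, 1.46], [0.24, 2.44], [-1.37, 4.51], [0.17, 1.92], [-2.96, 2.96]. Speed limits (rad/s): [2.39, 2.39, 3.14, 3.14, 3.14, 3.14, 3.14].

INTERFACE

Orientations are given as a unit quaternion [w, x, y, z].
In Python, from workcell import monitor, capture, camera_params, finish_job, silhouettes, spot_point gives the robot as it stands.
- The arm moves only by the shell command python3 -m handwheel 'ROWS' [FORCE]. ROWS is JSON, a list of rows, each an object of numbers: "gripper": the closure, from 0 (fully open) to 1 (shut); "dx", "dy", "dz": the shift along the tool's x, y, z each as a share of 40 mm, from -1 to 1; "spin": the turn about the tool's z as a share of 0.12 rad, from -1 to 1. A call has exactly 8 rows; each row shifts and turns the commanded pose from where the row before left it, along the tool's axes as they then stand; what a row does not reach is not made up. A row lasts 1/10 s, in which the tool goes at most 50 mm and 8.59 degrees, less where a joint would pass 70% of its speed; a pose out of reach is approached as far as the arm can. A call with a number of a shift or a turn outside -1 to 1 is refused whole. A call with a gripper value outside its range is refused whole. The fingers move at their own pace and stop on an object; FORCE is the grip in N (left out, the last holds). Time passes only in rows, so rows that do not move let the fingers close, or fill a call up. It gives the time, the measured TCP pose, the force, the opening and the grip force at its end, in the units of the state.
- monitor.get_state(): the state, without advancing time (a new reading comes with each control period).
- capture(name): name is "scene" or "top" or "wrist"; returns (picture, depth): 420x560x3 uint8, red, green, blue; 420x560 float32, m along the optical axis (not along the pixel's ray), 0 where there is no reading.
- camera_params(name): a dict with "mtx" (3x3 intrinsics, pixels), "world_from_camera" (4x4, takes a point from camera to world coordinates); the wrist camera has in their place "tool_from_camera" (4x4, takes a point from camera to tool coordinates, whose origin is the TCP and whose axes are the flange's). Camera axes: x right, y down, z forward; pixel columns grow to the right and rows downward; lengths in m; the calibration is good to about 2 mm. The wrist camera is an equidistant fisheye: a pixel r from the principal point sees the ray r / f radians off the axis. A picture is of the moment at which its call begins: read the wrist's pose just before it. camera_params takes no time and is no camera call.
- finish_job(): hands the job in; it is judged then, once.
Trained networks look in the newest picture that a camera, given by its name, has taken for a name from the list of things; names that differ only in an ending like _2 or _b are one class to them, and where a whole thing is asked for, a point or a joint stands for the part that bears it (a point fixed in the world has none). Each returns a list of dicts, best first, with "conf" (0 to 1); they miss things now and then, are a little off and sometimes report something else, mostly with a low value. They report only what shows in the picture. A call takes as long as a camera call. They do not tell look-alikes from the thing itself.
- silhouettes(camera, target): "pixels" (420x560 bool, what is visible of it) and "extent" ([centre column, centre row, width, height] in pixels, round what is visible of it).
- spot_point(camera, target): "centre" ([row, column] in pixels: a listed point, or the origin of a listed thing).
The state is a dict: "clock": time; "q": joint angles; "joint_vel": joint speeds; "joint_efforts": joint torques, N m; "position": TCP position; "orientation": TCP orientation; "wrist_force": force on the tool from outside, world axes, zero at the start; "wrist_torque": the same for the moment, N m; "opening": opening from 0.0 (shut) to 1.0 (fully open); "finger_force": force on a finger pad.
Only numpy, scipy, OpenCV 4.12 (cv2) and the standard library are available. Lean on these libraries where they do the work, as an engineer would, in place of code of your own. Each camera call takes 0.05 s, during which the arm holds its last target. There are 200 camera calls.

## Working session

There is one attempt and no reset: what is moved stays moved. The work goes in short steps, Python scripts to look and compute and a shell command to move; the robot and the scene stay as the last step left them, time stands still between calls to the robot, and variables do not carry over. Pictures are saved under pics/ and viewed, at most 13 in all, crops included, and the job is handed in when it is done.

```bash
ls; mkdir -p pics; cat > h.py <<'E'
import numpy as np,cv2
from workcell import monitor,capture,camera_params,silhouettes,spot_point
from scipy.spatial.transform import Rotation as R
def save(n,p): cv2.imwrite('pics/'+n,cv2.cvtColor(p,cv2.COLOR_RGB2BGR))
def ray(cam,r,c):
    P=camera_params(cam);K=np.array(P['mtx']);T=np.array(P['world_from_camera'])
    d=np.array([(c-K[0,2])/K[0,0],(r-K[1,2])/K[1,1],1.]);return T[:3,3],T[:3,:3]@d
def atz(cam,r,c,z):
    o,d=ray(cam,r,c);return o+d*(z-o[2])/d[2]
def cloud(cam,dep):
    P=camera_params(cam);K=np.array(P['mtx']);T=np.array(P['world_from_camera'])
    v,u=np.indices(dep.shape);p=np.stack([(u-K[0,2])/K[0,0]*dep,(v-K[1,2])/K[1,1]*dep,dep],-1)
    return p@T[:3,:3].T+T[:3,3]
E
python3 - <<'E'
from h import *
s=monitor.get_state();print({k:np.round(v,3).tolist() for k,v in s.items()})
p,d=capture('top');save('top.png',p)
p2,d2=capture('scene');save('scene.png',p2)
C=cloud('top',d)
for t,z in [('steamer',.042),('timer_grip',.0545),('tongs',0),('tongs_tips',.012),('small_egg_waist',.062),('large_egg_a',.045),('lemon',0),('mug',0),('spoon',0)]:
    for q in spot_point('top',t)[:3]:
        r,c=q['centre'];print(t,round(q['conf'],2),np.round([r,c]),atz('top',r,c,z).round(3))
E
```

```text
pics
{'clock': 0.0, 'q': [1.102, 0.478, 0.022, 1.556, -0.012, 1.109, -0.083], 'joint_vel': [-0.001, -0.0, 0.0, 0.0, -0.001, -0.001, 0.0], 'joint_efforts': [0.001, -59.644, 1.608, -28.12, 0.012, 0.009, 0.0], 'position': [0.238, -0.631, 0.202], 'orientation': [-0.001, 0.984, 0.179, -0.0], 'wrist_force': [-0.714, 0.638, -0.811], 'wrist_torque': [-0.005, -0.007, -0.01], 'finger_force': 0.0, 'opening': 0.998}
steamer 0.64 [156. 333.] [0.593 0.125 0.042]
timer_grip 0.95 [198. 332.] [0.49  0.13  0.055]
tongs 0.66 [241. 261.] [0.389 0.292 0.   ]
tongs_tips 0.68 [101. 343.] [0.747 0.092 0.012]
small_egg_waist 0.47 [158. 319.] [0.581 0.161 0.062]
large_egg_a 0.91 [333. 252.] [0.182 0.307 0.045]
large_egg_a 0.86 [130. 339.] [0.657 0.109 0.045]
large_egg_a 0.58 [165. 356.] [0.571 0.07  0.045]
lemon 0.89 [100. 343.] [0.755 0.091 0.   ]
lemon 0.63 [156. 319.] [0.605 0.151 0.   ]
mug 0.55 [149. 226.] [0.618 0.385 0.   ]
spoon 0.75 [195. 198.] [0.498 0.449 0.   ]
```

View pics/top.png

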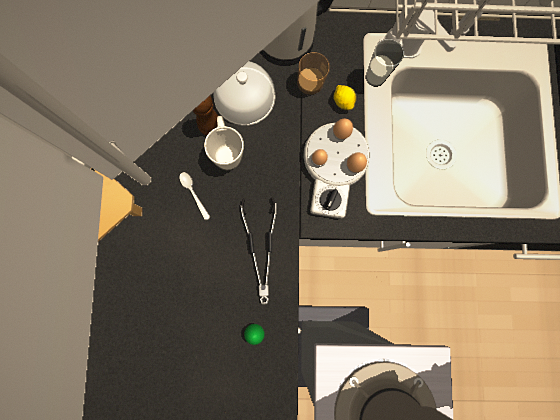

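View pics/scene.png

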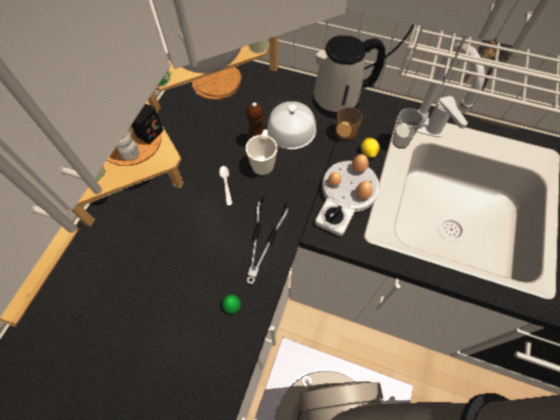

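The top view shows the steamer at (335,155) with console and black dial at (330,198). The eggs are at (319,157), which is smaller, and at (343,128) and (357,162). The tongs' jaws are at about (243–275, 205) and their ring at (264,298). The green ball at (254,333) is the look-alike.

Eggs: (319,157) is the small one (a front cup, smallest), (343,128) is in the rear cup, and (357,162) is large_egg_a. I'll confirm this in a crop.

```bash
python3 - <<'E'
from h import *
p=cv2.imread('pics/top.png')
cv2.imwrite('pics/crop.png',np.hstack([cv2.resize(p[110:225,290:380],None,fx=5,fy=5,interpolation=cv2.INTER_CUBIC)[:575],cv2.resize(p[195:310,225:290],None,fx=5,fy=5,interpolation=cv2.INTER_CUBIC)]))
print(np.round(camera_params('wrist')['tool_from_camera'],3).tolist(),camera_params('wrist')['mtx'])
capture('top')
for t in ['small_egg_waist','large_egg_a','timer_grip','tongs']:
    for q in silhouettes('top',t): print(t,round(q['conf'],2),np.round(q['extent'],1))
E
```

```text
[[0.0, -0.952, -0.307, 0.079], [1.0, 0.0, -0.0, 0.0], [0.0, -0.307, 0.952, -0.171], [0.0, 0.0, 0.0, 1.0]] [[325.1922621    0.         277.00666286]
 [  0.         325.1922621  210.94350915]
 [  0.           0.           1.        ]]
small_egg_waist 0.69 [318.  154.8  16.   15.5]
large_egg_a 0.89 [254.2 332.6  20.9  20.1]
large_egg_a 0.88 [357.  164.5  19.7  19.2]
large_egg_a 0.64 [342.2 128.2  23.5  18.1]
timer_grip 0.58 [331.8 197.3  18.7  20.8]
tongs 0.74 [330.2 197.4  21.2  22. ]
tongs 0.66 [259.2 250.4  33.4 103.9]
```

View pics/crop.png

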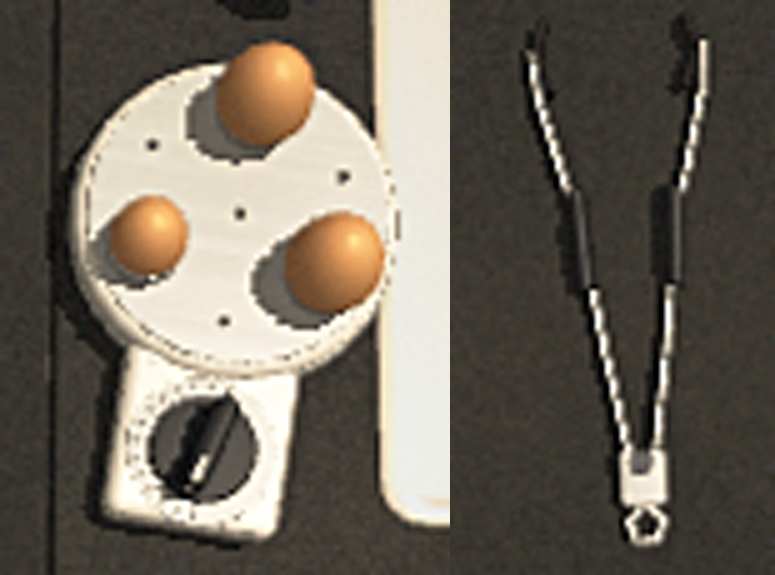

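```bash
python3 -m handwheel '[{"gripper":0,"dx":1,"dy":-0.4},{"gripper":0,"dx":1,"dy":-0.6},{"gripper":0,"dx":0.9,"dy":-0.8},{"gripper":0,"dx":0.9,"dy":-0.8},{"gripper":0,"dx":0.9,"dy":-0.8},{"gripper":0,"dx":0.9,"dy":-0.8},{"gripper":0,"dx":0.9,"dy":-0.8},{"gripper":0,"dx":0.9,"dy":-0.8}]' 40
```

```text
validation failed for argument at $[0]...
```

Crop confirms it: the small egg is at crop (150,235), the front-left cup, and visibly smaller. The dial's white line is at the lower left (200,465), so the bar's yaw is about -0.46 and the timer reads about 0.35.

```bash
python3 -m handwheel '[{"gripper":0,"dx":1,"dy":-0.4,"dz":0,"spin":0},{"gripper":0,"dx":1,"dy":-0.6,"dz":0,"spin":0},{"gripper":0,"dx":0.9,"dy":-0.8,"dz":0,"spin":0},{"gripper":0,"dx":0.9,"dy":-0.8,"dz":0,"spin":0},{"gripper":0,"dx":0.9,"dy":-0.8,"dz":0,"spin":0},{"gripper":0,"dx":0.9,"dy":-0.8,"dz":0,"spin":0},{"gripper":0,"dx":0.9,"dy":-0.8,"dz":0,"spin":0},{"gripper":0,"dx":0.9,"dy":-0.8,"dz":0,"spin":0}]' 40; python3 -c "
from h import *
print(monitor.get_state()['q'])"
```

```text
clock: 1.6
position: [0.4341, -0.3083, 0.2035]
orientation: [0.0, 0.984, 0.179, 0.0]
wrist_force: [0.5, 0.3, 0.2]
opening: 1.0
finger_force: 0.0
[ 0.61237667  0.2481464  -0.13233989  1.8890078   0.03854012  1.00599391
 -0.74666742]
```

```bash
python3 -m handwheel '[{"gripper":0,"dx":0.43,"dy":-0.81,"dz":0,"spin":-1},{"gripper":0,"dx":0.53,"dy":-0.76,"dz":0,"spin":-1},{"gripper":0,"dx":0.61,"dy":-0.69,"dz":0,"spin":-1},{"gripper":0,"dx":0.69,"dy":-0.61,"dz":0,"spin":-1},{"gripper":0,"dx":0.76,"dy":-0.52,"dz":0,"spin":-1},{"gripper":0,"dx":0.81,"dy":-0.43,"dz":0,"spin":-1},{"gripper":0,"dx":0.86,"dy":-0.33,"dz":0,"spin":-1},{"gripper":0,"dx":0.89,"dy":-0.22,"dz":0,"spin":-1}]'
python3 -m handwheel '[{"gripper":0,"dx":0.91,"dy":-0.11,"dz":0,"spin":-1},{"gripper":0,"dx":0.92,"dy":0,"dz":0,"spin":-1},{"gripper":0,"dx":0.91,"dy":0.11,"dz":0,"spin":-1},{"gripper":0,"dx":0.89,"dy":0.22,"dz":0,"spin":-1},{"gripper":0,"dx":0,"dy":0,"dz":0,"spin":-1},{"gripper":0,"dx":0,"dy":0,"dz":0,"spin":-1},{"gripper":0,"dx":0,"dy":0,"dz":0,"spin":-1},{"gripper":0,"dx":0,"dy":0,"dz":0,"spin":-1}]'
cat >> h.py <<'E'
def wpose():
    s=monitor.get_state();T=np.eye(4);w,x,y,z=s['orientation']
    T[:3,:3]=R.from_quat([x,y,z,w]).as_matrix();T[:3,3]=s['position'];return T
def watz(T,r,c,z):
    P=camera_params('wrist');K=np.array(P['mtx']);W=T@np.array(P['tool_from_camera'])
    v=np.array([c-K[0,2],r-K[1,2]]);n=np.hypot(*v)+1e-9;a=n/K[0,0]
    d=W[:3,:3]@np.array([*(v/n*np.sin(a)),np.cos(a)]);o=W[:3,3];return o+d*(z-o[2])/d[2]
def steps(T,g):  # world displacement -> tool shares
    return (T[:3,:3].T@np.array(g))/.04
E
python3 - <<'E'
from h import *
T=wpose();p,d=capture('wrist');save('w1.png',p);np.save('T1.npy',T)
print(monitor.get_state()['q'],T[:3,3], np.arctan2(T[1,0],T[0,0]))
for t,z in [('timer_grip',.0545),('steamer',.042),('small_egg_waist',.062),('large_egg_a',.045),('large_egg_a',.075),('tongs',0),('tongs_tips',.012)]:
    for q in spot_point('wrist',t)[:3]:
        r,c=q['centre'];print(t,round(q['conf'],2),np.round([r,c]),watz(T,r,c,z).round(3))
E
```

```text
clock: 2.4
position: [0.4705, -0.0165, 0.2035]
orientation: [0.0, 0.788, 0.615, 0.0]
wrist_force: [0.3, -0.5, 0.4]
opening: 0.996
finger_force: 0.0
clock: 3.2
position: [0.4896, 0.1277, 0.2032]
orientation: [0.0, 0.415, 0.91, 0.0]
wrist_force: [0.5, 0.1, 1.3]
opening: 1.002
finger_force: 0.0
[ 0.21139829  0.2690521  -0.68862913  1.91671587  0.19935719  1.02387018
  0.15654737] [0.48955334 0.12771732 0.20321675] 2.285825759548187
timer_grip 0.66 [186. 277.] [0.489 0.129 0.054]
steamer 0.73 [242. 336.] [0.582 0.122 0.042]
small_egg_waist 0.96 [226. 370.] [0.589 0.162 0.062]
large_egg_a 0.69 [288. 372.] [0.66  0.107 0.045]
large_egg_a 0.66 [265. 301.] [0.571 0.076 0.045]
large_egg_a 0.69 [288. 372.] [0.64  0.115 0.075]
large_egg_a 0.66 [265. 301.] [0.559 0.086 0.075]
tongs 0.57 [ 12. 306.] [0.387 0.296 0.   ]
tongs 0.32 [242. 336.] [0.601 0.113 0.   ]
tongs_tips 0.61 [ 13. 305.] [0.389 0.291 0.012]
```

View pics/w1.png

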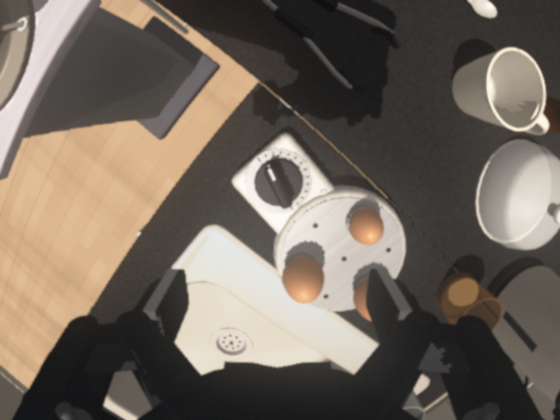

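The wrist view shows the dial at (277,183) with its white mark at (270,168), the small egg at (366,226), large eggs at (302,279) and (370,297), and the tongs at the top. The networks' timer position agrees in both cameras: (0.489, 0.129).

```bash
python3 - <<'E'
from h import *
T=np.load('T1.npy');p=cv2.imread('pics/w1.png');g=p.max(2).astype(int)
m=np.zeros(g.shape,bool)
c0=(279,182)
v,u=np.indices(g.shape);dd=np.hypot(u-c0[0],v-c0[1])
ys,xs=np.where((dd<19)&(g>120));print(list(zip(xs,ys,g[ys,xs]))[:40])
w=[watz(T,y,x,.0645)for x,y in zip(xs,ys)];
if w: print(np.mean(w,0))
for r in range(154,214,2): print(r,' '.join('%3d'%t for t in g[r,252:310:2]))
E
```

```text
[(np.int64(269), np.int64(166), np.int64(150)), (np.int64(268), np.int64(167), np.int64(130)), (np.int64(269), np.int64(167), np.int64(130)), (np.int64(268), np.int64(168), np.int64(131)), (np.int64(269), np.int64(168), np.int64(155)), (np.int64(270), np.int64(168), np.int64(142)), (np.int64(268), np.int64(169), np.int64(176)), (np.int64(269), np.int64(169), np.int64(211)), (np.int64(270), np.int64(169), np.int64(201)), (np.int64(271), np.int64(169), np.int64(153)), (np.int64(267), np.int64(170), np.int64(134)), (np.int64(268), np.int64(170), np.int64(196)), (np.int64(269), np.int64(170), np.int64(233)), (np.int64(270), np.int64(170), np.int64(233)), (np.int64(271), np.int64(170), np.int64(197)), (np.int64(272), np.int64(170), np.int64(129)), (np.int64(267), np.int64(171), np.int64(123)), (np.int64(268), np.int64(171), np.int64(184)), (np.int64(269), np.int64(171), np.int64(232)), (np.int64(270), np.int64(171), np.int64(242)), (np.int64(271), np.int64(171), np.int64(224)), (np.int64(272), np.int64(171), np.int64(160)), (np.int64(268), np.int64(172), np.int64(159)), (np.int64(269), np
[... 3715 characters left out ...]
 245 241 219 161 123 109 105 104 104  92  85  95  95  89  83  83 157 225 212 218 230 233 235 218 188
204 230 244 247 246 246 245 244 237 221 173 133 121 113 109  89  91  97  92  85  97 190 233 222 214 222 215 200 191 206
206 172 235 246 246 246 245 245 244 243 238 227 215 206 202 172 108  97  98 117 144 218 237 236 223 197 188 201 219 228
208 102 180 237 247 249 247 246 245 244 244 243 241 240 238 232 194 166 184 214 209 213 240 238 204 192 211 224 228 230
210  85 107 186 239 249 250 250 246 245 244 243 243 242 240 239 236 232 235 238 238 239 240 211 194 216 229 230 203 212
212  86  88 115 199 242 250 252 252 250 248 247 246 246 245 244 244 244 247 249 250 244 213 195 217 230 234 219 222 233
```

```bash
python3 - <<'E'
from h import *
T=np.load('T1.npy')
a=watz(T,170,269.5,.0645);b=watz(T,178,273.2,.0645);c=watz(T,202,279.5,.0645);e=watz(T,170,265,.0645)
print(np.arctan2(*(b-a)[[1,0]]),np.arctan2(*(c-e)[[1,0]]))
c=watz(T,182.3,278.3,.0415);print(c, [watz(T,182,x,.0415) for x in(254.5,302.3)],[watz(T,y,279,.0415) for y in(158.5,206)])
print(a,b)
E
```

```text
-0.4343708070828306 -0.4442818007559938
[0.48887027 0.13054815 0.0415    ] [array([0.46976387, 0.11445073, 0.0415    ]), array([0.5076495 , 0.14736548, 0.0415    ])] [array([0.47284417, 0.15006874, 0.0415    ]), array([0.50649969, 0.11143279, 0.0415    ])]
[0.47090582 0.13809018 0.0645    ] [0.47879503 0.1344302  0.0645    ]
```

```bash
python3 -m handwheel '[{"gripper":0,"dx":0,"dy":0,"dz":0.3,"spin":-1},{"gripper":0,"dx":0,"dy":0,"dz":0.3,"spin":-1},{"gripper":0,"dx":0,"dy":0,"dz":0.6,"spin":-1},{"gripper":0,"dx":0,"dy":0,"dz":0.8,"spin":-0.46},{"gripper":0,"dx":0.04,"dy":0.045,"dz":0.8,"spin":0},{"gripper":0.3,"dx":0,"dy":0,"dz":0.8,"spin":0},{"gripper":0.6,"dx":0,"dy":0,"dz":0.3,"spin":0},{"gripper":0.7,"dx":0,"dy":0,"dz":0,"spin":0}]' 40; python3 -m handwheel '[{"gripper":1,"dx":0,"dy":0,"dz":0,"spin":0},{"gripper":1,"dx":0,"dy":0,"dz":0,"spin":0},{"gripper":1,"dx":0,"dy":0,"dz":0,"spin":0},{"gripper":1,"dx":0,"dy":0,"dz":0,"spin":0},{"gripper":1,"dx":0,"dy":0,"dz":0,"spin":0},{"gripper":1,"dx":0,"dy":0,"dz":0,"spin":0},{"gripper":1,"dx":0,"dy":0,"dz":0,"spin":0},{"gripper":1,"dx":0,"dy":0,"dz":0,"spin":0}]' 40;  python3 -c "
from h import *
s=monitor.get_state();print(s['q'],s['wrist_torque'],s['wrist_force'])"
```

```text
clock: 4.4
position: [0.4877, 0.1297, 0.0459]
orientation: [-0.001, 0.221, 0.975, -0.001]
wrist_force: [-0.3, 0.0, 0.4]
opening: 0.518
finger_force: 0.0
clock: 5.2
position: [0.4888, 0.13, 0.0471]
orientation: [-0.0, 0.221, 0.975, -0.0]
wrist_force: [1.7, 0.3, 0.2]
opening: 0.002
finger_force: 0.0
[ 0.1452615   0.50101608 -0.65341153  2.04932032  0.45094336  0.73418551
  0.33386101] [ 0.00064909  0.02128259 -0.03229471] [1.71070904 0.33770435 0.16233374]
```

```bash
python3 - <<'E'
from h import *
p,d=capture('wrist');p2,_=capture('top')
save('w2.png',np.hstack([p[:, :],cv2.resize(p2[170:220,305:355],(240,240))[:240] if 0 else p2[160:220,300:360].repeat(4,0).repeat(4,1)[:240] if 0 else cv2.copyMakeBorder(cv2.resize(p2[110:225,290:380],(230,294)),0,126,0,0,cv2.BORDER_CONSTANT)]))
s=monitor.get_state();print(s['opening'],s['position'])
E
```

```text
-0.00010298582907519935 [0.48877746 0.12999998 0.04705852]
```

View pics/w2.png

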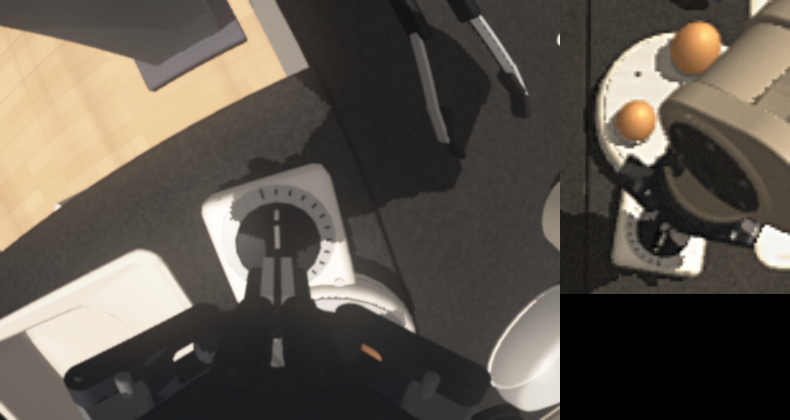

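The fingers straddle the bar at wrist (262–292, 260), yet the opening reads 0. I'll check the finger geometry with wrist depth.

```bash
python3 - <<'E'
from h import *
T=wpose();p,d=capture('wrist');P=camera_params('wrist');K=np.array(P['mtx']);M=np.array(P['tool_from_camera'])
def pt(r,c):
    v=np.array([c-K[0,2],r-K[1,2]]);n=np.hypot(*v)+1e-9;a=n/K[0,0]
    q=np.array([*(v/n*np.tan(a)),1])*d[r,c];return M[:3,:3]@q+M[:3,3]
for r in (215,230,245,255,262,270,280,290,300):
    print(r,[ '%d:%s,%.0f'%(c,np.round(pt(r,c)*1000).astype(int).tolist(),p[r,c].max()) for c in range(256,302,5)])
E
```

```text
215 ['256:[19, -12, 6],60', '261:[19, -9, 5],55', '266:[19, -6, 5],52', '271:[22, -3, -4],50', '276:[24, -1, -8],122', '281:[23, 2, -7],46', '286:[22, 5, -3],42', '291:[19, 8, 5],45', '296:[19, 11, 6],43', '301:[19, 14, 5],43']
230 ['256:[10, -12, 5],63', '261:[10, -9, 5],60', '266:[18, -6, -16],55', '271:[19, -3, -19],52', '276:[19, -1, -18],145', '281:[19, 2, -18],52', '286:[18, 4, -16],47', '291:[10, 8, 6],48', '296:[10, 11, 4],49', '301:[10, 14, 5],47']
245 ['256:[0, -13, 7],97', '261:[1, -10, 5],93', '266:[9, -6, -13],62', '271:[11, -3, -18],56', '276:[11, -1, -18],142', '281:[11, 2, -18],55', '286:[10, 5, -17],50', '291:[0, 8, 6],50', '296:[1, 11, 5],51', '301:[0, 14, 5],52']
255 ['256:[-6, -13, 4],91', '261:[-5, -10, 3],90', '266:[3, -6, -14],66', '271:[5, -3, -17],58', '276:[5, -1, -18],54', '281:[5, 2, -18],55', '286:[4, 5, -16],54', '291:[-6, 8, 5],55', '296:[-6, 11, 4],56', '301:[-6, 14, 5],75']
262 ['256:[-11, -13, 5],89', '261:[-11, -10, 6],88', '266:[11, -5, -38],109', '271:[11, -3, -38],109', '276:[11, -1, -37],56', '281:[11, 2, -37],91', '286:[11, 4, -37],108', '291:[
[... 326 characters left out ...]
],61', '261:[7, -7, -47],84', '266:[11, -5, -55],108', '271:[11, -3, -55],108', '276:[11, -1, -55],55', '281:[10, 2, -53],87', '286:[11, 4, -55],107', '291:[11, 6, -55],106', '296:[7, 8, -48],58', '301:[7, 10, -47],60']
290 ['256:[6, -9, -55],56', '261:[11, -6, -62],100', '266:[10, -4, -61],107', '271:[11, -2, -62],103', '276:[11, -1, -63],52', '281:[10, 1, -61],79', '286:[11, 3, -62],106', '291:[11, 5, -62],107', '296:[7, 8, -55],59', '301:[6, 10, -55],57']
300 ['256:[13, -8, -73],52', '261:[14, -6, -73],51', '266:[12, -4, -71],53', '271:[9, -2, -67],110', '276:[8, -1, -66],53', '281:[9, 1, -66],90', '286:[11, 3, -70],63', '291:[12, 5, -71],52', '296:[13, 7, -73],52', '301:[13, 8, -73],55']
```

```bash
python3 -m handwheel '[{"gripper":0.5,"dx":0,"dy":0,"dz":0,"spin":0},{"gripper":0.5,"dx":0,"dy":0,"dz":0,"spin":0},{"gripper":0.5,"dx":0,"dy":0,"dz":0,"spin":0},{"gripper":0.5,"dx":0,"dy":0,"dz":0,"spin":0},{"gripper":0.5,"dx":0,"dy":0,"dz":0,"spin":0},{"gripper":0.5,"dx":0,"dy":0,"dz":0,"spin":0},{"gripper":0.5,"dx":0,"dy":0,"dz":0,"spin":0},{"gripper":0.5,"dx":0,"dy":0,"dz":0,"spin":0}]' 40
cat >> h.py <<'E'
def wcloud(d):
    P=camera_params('wrist');K=np.array(P['mtx']);M=np.array(P['tool_from_camera'])
    v,u=np.indices(d.shape);x=u-K[0,2];y=v-K[1,2];n=np.hypot(x,y)+1e-9;t=np.tan(np.minimum(n/K[0,0],1.5))/n
    return np.stack([x*t*d,y*t*d,d],-1)@M[:3,:3].T+M[:3,3]
E
python3 - <<'E'
from h import *
T=wpose();p,d=capture('wrist');C=wcloud(d)*1000
m=(np.abs(C[...,0])<16)&(np.abs(C[...,1])<60)&(C[...,2]<-22)&(C[...,2]>-100)&(d>0)
q=C[m]
for a in range(-60,60,6):
    s=q[(q[:,1]>=a)&(q[:,1]<a+6)]
    if len(s): print(a,len(s),s[:,2].max().round(),s[:,0].max().round(),s[:,0].min().round())
save('w3.png',p)
E
```

```text
clock: 6.15
position: [0.4888, 0.13, 0.0471]
orientation: [-0.0, 0.221, 0.975, -0.0]
wrist_force: [0.2, -0.5, 0.4]
opening: 0.501
finger_force: 0.0
-60 245 -81.0 13.0 -9.0
-54 962 -75.0 14.0 -10.0
-48 1781 -74.0 14.0 -13.0
-42 905 -70.0 12.0 -12.0
-36 729 -36.0 14.0 -5.0
-30 992 -33.0 16.0 6.0
-24 1286 -30.0 16.0 -12.0
-18 5 -96.0 16.0 15.0
12 4 -92.0 16.0 15.0
18 1354 -30.0 16.0 -12.0
24 972 -34.0 16.0 6.0
30 725 -36.0 14.0 -7.0
36 954 -70.0 13.0 -12.0
42 1778 -73.0 14.0 -13.0
48 928 -75.0 14.0 -9.0
54 217 -83.0 13.0 -9.0
```

View pics/w3.png

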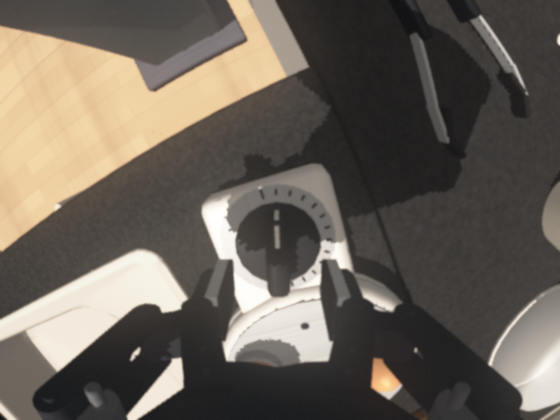

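The depth picture agrees with the empty closing: the fingertips (wrist (217,265) and (335,265)) end about 30–37 mm short of the nominal TCP, so the pads shut above the bar. I'll descend in steps with the fingers half open and recheck.

```bash
python3 -m handwheel '[{"gripper":0.5,"dx":0,"dy":0,"dz":0.1,"spin":0},{"gripper":0.5,"dx":0,"dy":0,"dz":0.1,"spin":0},{"gripper":0.5,"dx":0,"dy":0,"dz":0.1,"spin":0},{"gripper":0.5,"dx":0,"dy":0,"dz":0.1,"spin":0},{"gripper":0.5,"dx":0,"dy":0,"dz":0.1,"spin":0},{"gripper":0.5,"dx":0,"dy":0,"dz":0,"spin":0},{"gripper":0.5,"dx":0,"dy":0,"dz":0,"spin":0},{"gripper":0.5,"dx":0,"dy":0,"dz":0,"spin":0}]' 40
python3 - <<'E'
from h import *
T=wpose();p,d=capture('wrist');C=wcloud(d)*1000
for sgn in (-1,1):
    for r in range(225,300,6):
        print(sgn,r,[C[r,c].round().astype(int).tolist() for c in (277+sgn*38,277+sgn*46,277+sgn*54)])
E
```

```text
clock: 7.0
position: [0.4889, 0.1301, 0.0272]
orientation: [0.0, 0.221, 0.975, 0.0]
wrist_force: [0.4, -0.4, 0.0]
opening: 0.495
finger_force: 0.0
-1 225 [[17, -21, -6], [17, -25, -7], [78, 0, -171]]
-1 231 [[16, -20, -11], [14, -25, -7], [14, -30, -8]]
-1 237 [[14, -20, -14], [10, -25, -7], [10, -30, -7]]
-1 243 [[11, -20, -15], [7, -26, -7], [7, -30, -7]]
-1 249 [[7, -20, -15], [5, -25, -12], [3, -30, -6]]
-1 255 [[4, -20, -15], [3, -25, -13], [0, -30, -8]]
-1 261 [[0, -21, -15], [10, -22, -36], [11, -25, -37]]
-1 267 [[-5, -21, -13], [7, -22, -36], [11, -24, -43]]
-1 273 [[-8, -21, -14], [5, -22, -37], [11, -23, -49]]
-1 279 [[-11, -21, -15], [4, -21, -42], [11, -23, -54]]
-1 285 [[-20, -22, -8], [1, -21, -43], [11, -22, -60]]
-1 291 [[-24, -23, -7], [-2, -21, -43], [10, -22, -61]]
-1 297 [[-30, -23, -6], [-4, -21, -45], [8, -22, -63]]
1 225 [[17, 20, -6], [18, 25, -7], [17, 29, -7]]
1 231 [[16, 20, -12], [14, 25, -7], [14, 29, -7]]
1 237 [[14, 20, -15], [10, 25, -7], [11, 30, -7]]
1 243 [[10, 20, -15], [7, 25, -8], [7, 30, -7]]
1 249 [[7, 20, -14], [7, 24, -15], [3, 30, -6]]
1 255 [[3, 20, -14], [3, 24, -15], [0, 30, -8]]
1 261 [[-1, 20, -14], [10, 21, -36], [11, 25, -37]]
1 267 [[-4, 20, -15], [8, 21, -38], [11, 24, -43]]
1 273 [[-8, 21, -14], [4, 22, -37], [11, 23, -49]]
1 279 [[-12, 21, -14], [2, 21, -39], [10, 22, -53]]
1 285 [[-20, 22, -7], [1, 21, -43], [11, 21, -60]]
1 291 [[-25, 22, -6], [-2, 21, -43], [10, 21, -61]]
1 297 [[-29, 23, -6], [-4, 21, -45], [8, 21, -63]]
```

Fingertips measured at 36 mm behind the nominal TCP and the skirt top at -15 mm, which fits its 41.5 mm height. I'll lower another 16 mm and close.

```bash
python3 -m handwheel '[{"gripper":0.5,"dx":0,"dy":0,"dz":0.1,"spin":0},{"gripper":0.5,"dx":0,"dy":0,"dz":0.1,"spin":0},{"gripper":0.5,"dx":0,"dy":0,"dz":0.1,"spin":0},{"gripper":0.6,"dx":0,"dy":0,"dz":0.1,"spin":0},{"gripper":1,"dx":0,"dy":0,"dz":0,"spin":0},{"gripper":1,"dx":0,"dy":0,"dz":0,"spin":0},{"gripper":1,"dx":0,"dy":0,"dz":0,"spin":0},{"gripper":1,"dx":0,"dy":0,"dz":0,"spin":0}]' 40
python3 -c "
from h import *
s=monitor.get_state();print(s['q'],s['wrist_torque'],s['wrist_force'],s['joint_vel'])"
```

```text
clock: 7.85
position: [0.4903, 0.1298, 0.0135]
orientation: [0.002, 0.221, 0.975, -0.001]
wrist_force: [-7.2, -5.4, 30.7]
opening: 0.144
finger_force: 52.0
[ 0.10689995  0.55324017 -0.61017745  2.06518165  0.51075033  0.671105
  0.28239589] [-1.12771416  1.34262915  0.03163562] [-7.1653596  -5.43331941 30.65542077] [-3.59044956e-04  8.63157519e-05  2.55066338e-03 -5.72971002e-04
  3.52518224e-04 -1.26286596e-03 -2.22273279e-04]
```

Gripped (12 mm opening), but the tips press on the skirt with 31 N, so I'll raise by 3–4 mm.

```bash
python3 -m handwheel '[{"gripper":0.8,"dx":0,"dy":0,"dz":-0.05,"spin":0},{"gripper":0.8,"dx":0,"dy":0,"dz":-0.05,"spin":0},{"gripper":0.8,"dx":0,"dy":0,"dz":0,"spin":0},{"gripper":1,"dx":0,"dy":0,"dz":0,"spin":0},{"gripper":1,"dx":0,"dy":0,"dz":0,"spin":0},{"gripper":1,"dx":0,"dy":0,"dz":0,"spin":0},{"gripper":1,"dx":0,"dy":0,"dz":0,"spin":0},{"gripper":1,"dx":0,"dy":0,"dz":0,"spin":0}]' 40
python3 -c "
from h import *
s=monitor.get_state();print(s['q'],s['wrist_torque'],s['wrist_force'])"
```

```text
clock: 8.65
position: [0.4888, 0.1303, 0.015]
orientation: [-0.0, 0.221, 0.975, 0.0]
wrist_force: [1.1, 1.1, 0.9]
opening: 0.142
finger_force: 42.5
[ 0.11101168  0.5509399  -0.61466775  2.06545608  0.50404959  0.67431684
  0.28827915] [ 0.33171198 -0.02868441  0.03206438] [1.11289013 1.05657071 0.91023156]
```

```bash
python3 -m handwheel '[{"gripper":1,"dx":0,"dy":0,"dz":0,"spin":0.5},{"gripper":1,"dx":0,"dy":0,"dz":0,"spin":1},{"gripper":1,"dx":0,"dy":0,"dz":0,"spin":1},{"gripper":1,"dx":0,"dy":0,"dz":0,"spin":1},{"gripper":1,"dx":0,"dy":0,"dz":0,"spin":1},{"gripper":1,"dx":0,"dy":0,"dz":0,"spin":1},{"gripper":1,"dx":0,"dy":0,"dz":0,"spin":1},{"gripper":1,"dx":0,"dy":0,"dz":0,"spin":0.5}]' 40
python3 -c "
from h import *
s=monitor.get_state();print(s['q'],s['wrist_torque'],s['wrist_force'])"
```

```text
clock: 9.45
position: [0.4889, 0.1304, 0.015]
orientation: [0.0, 0.601, 0.799, 0.0]
wrist_force: [0.5, 2.4, -0.7]
opening: 0.143
finger_force: 42.3
[-0.0517169   0.50758194 -0.40882075  2.07599305  0.33827889  0.62051948
 -0.4108473 ] [ 0.40546297 -0.19021847  0.07611824] [ 0.52721636  2.36682681 -0.71413454]
```

```bash
python3 -m handwheel '[{"gripper":1,"dx":0,"dy":0,"dz":0,"spin":1},{"gripper":1,"dx":0,"dy":0,"dz":0,"spin":1},{"gripper":1,"dx":0,"dy":0,"dz":0,"spin":1},{"gripper":1,"dx":0,"dy":0,"dz":0,"spin":1},{"gripper":1,"dx":0,"dy":0,"dz":0,"spin":1},{"gripper":1,"dx":0,"dy":0,"dz":0,"spin":1},{"gripper":1,"dx":0,"dy":0,"dz":0,"spin":1},{"gripper":1,"dx":0,"dy":0,"dz":0,"spin":0.5}]' 40
python3 -m handwheel '[{"gripper":1,"dx":0,"dy":0,"dz":0,"spin":1},{"gripper":1,"dx":0,"dy":0,"dz":0,"spin":1},{"gripper":1,"dx":0,"dy":0,"dz":0,"spin":1},{"gripper":1,"dx":0,"dy":0,"dz":0,"spin":1},{"gripper":1,"dx":0,"dy":0,"dz":0,"spin":1},{"gripper":1,"dx":0,"dy":0,"dz":0,"spin":1},{"gripper":1,"dx":0,"dy":0,"dz":0,"spin":1},{"gripper":1,"dx":0,"dy":0,"dz":0,"spin":0.5}]' 40
python3 -c "
from h import *
s=monitor.get_state();T=wpose();print(np.arctan2(T[1,0],T[0,0]),s['q'],s['wrist_torque'],s['wrist_force'])"
```

```text
clock: 10.25
position: [0.4891, 0.1304, 0.015]
orientation: [-0.0, 0.889, 0.458, 0.0]
wrist_force: [1.1, 1.1, -1.7]
opening: 0.142
finger_force: 42.2
clock: 11.05
position: [0.4892, 0.1303, 0.015]
orientation: [-0.0, 1.0, 0.026, 0.0]
wrist_force: [2.1, 1.3, -1.3]
opening: 0.143
finger_force: 42.3
0.05219183570423949 [-0.42625561  0.4762978   0.05248938  2.10126878 -0.04473034  0.56421783
 -1.86041887] [ 0.37291607 -0.35559198  0.09178409] [ 2.1473228   1.33632177 -1.28280354]
```

```bash
python3 -m handwheel '[{"gripper":1,"dx":0,"dy":0,"dz":0,"spin":0.5},{"gripper":1,"dx":0,"dy":0,"dz":0,"spin":0.5},{"gripper":1,"dx":0,"dy":0,"dz":0,"spin":0.5},{"gripper":1,"dx":0,"dy":0,"dz":0,"spin":0.5},{"gripper":1,"dx":0,"dy":0,"dz":0,"spin":0.4},{"gripper":1,"dx":0,"dy":0,"dz":0,"spin":0.4},{"gripper":1,"dx":0,"dy":0,"dz":0,"spin":0.4},{"gripper":1,"dx":0,"dy":0,"dz":0,"spin":0.3}]' 40
python3 -c "
from h import *
s=monitor.get_state();T=wpose();print(np.arctan2(T[1,0],T[0,0]),s['q'],s['wrist_torque'],s['wrist_force'])"
```

```text
clock: 11.85
position: [0.4892, 0.1302, 0.015]
orientation: [-0.0, 0.983, -0.182, 0.0]
wrist_force: [2.5, 0.8, -1.9]
opening: 0.141
finger_force: 42.2
-0.3656480905967623 [-0.51533144  0.48093216  0.16300295  2.10731238 -0.14096205  0.56252383
 -2.18758108] [ 0.36412016 -0.44670567  0.07000965] [ 2.48091579  0.75663018 -1.85297233]
```

```bash
python3 -m handwheel '[{"gripper":1,"dx":0,"dy":0,"dz":0,"spin":0.3},{"gripper":1,"dx":0,"dy":0,"dz":0,"spin":0.2},{"gripper":1,"dx":0,"dy":0,"dz":0,"spin":0.2},{"gripper":1,"dx":0,"dy":0,"dz":0,"spin":0.2},{"gripper":1,"dx":0,"dy":0,"dz":0,"spin":0},{"gripper":1,"dx":0,"dy":0,"dz":0,"spin":0},{"gripper":1,"dx":0,"dy":0,"dz":0,"spin":0},{"gripper":1,"dx":0,"dy":0,"dz":0,"spin":0}]' 40
python3 -c "
from h import *
s=monitor.get_state();T=wpose();print(np.arctan2(T[1,0],T[0,0]),s['wrist_torque'],s['wrist_force'])"
```

```text
clock: 12.65
position: [0.4892, 0.1302, 0.0151]
orientation: [-0.0, 0.972, -0.233, 0.0]
wrist_force: [5.4, 2.2, -5.7]
opening: 0.143
finger_force: 53.2
-0.47119130309808804 [ 0.36611861 -1.14611837  1.26545479] [ 5.42182272  2.24002789 -5.71320383]
```

The wrist torque jumped to 1.27 N m while the turn stalled, so the stop is reached. I'll release, lift, and head for the tongs.

```bash
python3 -m handwheel '[{"gripper":0.4,"dx":0,"dy":0,"dz":0,"spin":0},{"gripper":0.4,"dx":0,"dy":0,"dz":0,"spin":0},{"gripper":0.4,"dx":0,"dy":0,"dz":-0.4,"spin":0},{"gripper":0.4,"dx":0,"dy":0,"dz":-1,"spin":0},{"gripper":0,"dx":0,"dy":0,"dz":-1,"spin":0},{"gripper":0,"dx":0,"dy":0,"dz":-1,"spin":0},{"gripper":0,"dx":0,"dy":0,"dz":-0.6,"spin":0},{"gripper":0,"dx":0,"dy":0,"dz":0,"spin":0}]' 40
python3 - <<'E'
from h import *
T=wpose();p,d=capture('wrist');save('w4.png',p);np.save('T4.npy',T);np.save('d4.npy',d)
print(T[:3,3],np.arctan2(T[1,0],T[0,0]))
for t,z in [('timer_grip',.0545),('steamer',.042),('small_egg_waist',.062),('large_egg_a',.075),('tongs',0),('tongs_tips',.012)]:
    for q in spot_point('wrist',t)[:3]:
        r,c=q['centre'];print(t,round(q['conf'],2),np.round([r,c]),watz(T,r,c,z).round(3))
print(atz('top',245,260.3,.012),atz('top',200,257.5,.012),atz('top',304,264,.006))
E
```

```text
clock: 13.45
position: [0.4903, 0.1302, 0.1786]
orientation: [-0.002, 0.972, -0.235, 0.002]
wrist_force: [-0.2, 0.7, -1.4]
opening: 1.0
finger_force: 0.0
[0.49034829 0.13016476 0.17858524] -0.47437740475669526
timer_grip 0.69 [196. 276.] [0.49  0.132 0.054]
steamer 0.75 [ 82. 241.] [0.6   0.112 0.042]
steamer 0.17 [195. 277.] [0.487 0.132 0.042]
small_egg_waist 0.8 [122. 200.] [0.584 0.16  0.062]
large_egg_a 0.88 [ 87. 295.] [0.571 0.072 0.075]
large_egg_a 0.84 [ 33. 223.] [0.641 0.104 0.075]
tongs 0.96 [308. 202.] [0.387 0.296 0.   ]
tongs_tips 0.36 [284.  73.] [0.499 0.45  0.012]
[0.37886404 0.29327867 0.012     ] [0.48767599 0.3027555  0.012     ] [0.24118088 0.28128181 0.006     ]
```

View pics/w4.png

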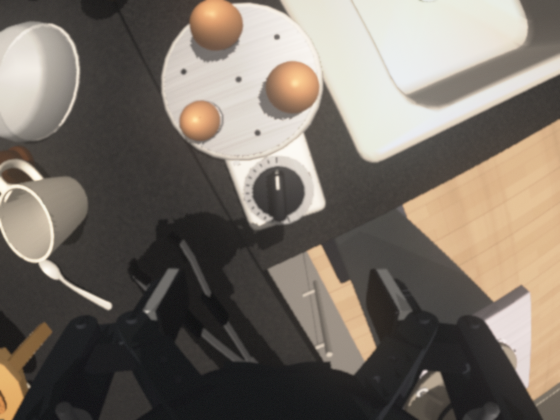

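The view shows the dial's white end now pointing toward the drum at (277,178), a little over half a turn from where it started. The small egg is at (200,120), the large eggs at (293,87) and (216,24), and the tongs at lower left (130–250, 235–360). Nothing is disturbed.

```bash
python3 -m handwheel '[{"gripper":0,"dx":-0.71,"dy":-0.4,"dz":0,"spin":-0.78},{"gripper":0,"dx":-0.67,"dy":-0.47,"dz":0,"spin":-0.78},{"gripper":0,"dx":-0.62,"dy":-0.53,"dz":0,"spin":-0.78},{"gripper":0,"dx":-0.57,"dy":-0.58,"dz":0,"spin":-0.78},{"gripper":0,"dx":-0.51,"dy":-0.63,"dz":0.3,"spin":-0.78},{"gripper":0,"dx":-0.45,"dy":-0.68,"dz":0.5,"spin":-0.78},{"gripper":0,"dx":0,"dy":0,"dz":0.6,"spin":0},{"gripper":0,"dx":0,"dy":0,"dz":0,"spin":0}]' 40
python3 - <<'E'
from h import *
T=wpose();p,d=capture('wrist');save('w5.png',p);np.save('T5.npy',T);np.save('d5.npy',d)
print(T[:3,3],np.arctan2(T[1,0],T[0,0]),monitor.get_state()['q'])
for t,z in [('tongs',0),('tongs_tips',.012),('small_egg_waist',.062)]:
    for q in spot_point('wrist',t)[:3]:
        r,c=q['centre'];print(t,round(q['conf'],2),np.round([r,c]),watz(T,r,c,z).round(3))
C=wcloud(d)*1000
print('floor z',np.median(C[100:150,350:380,2]))
h=C[...,2]-(-T[2,3]*-1000) if 0 else (T[2,3]*1000-C[...,2])
# top-of-arm points
m=(h>14)&(h<32)&(C[...,0]>-30)&(C[...,0]<120)&(np.abs(C[...,1])<60)&(d>0)
q=C[m];hh=h[m]
for a in range(-25,115,10):
    s=(q[:,0]>=a)&(q[:,0]<a+10)
    y=q[s,1];l=y[y<0];r=y[y>=0]
    if len(l) and len(r):print(a,len(y),'L',l.min().round(),np.median(l).round(1),l.max().round(),'R',r.min().round(),np.median(r).round(1),r.max().round(),hh[s].max().round())
E
```

```text
clock: 14.6
position: [0.3786, 0.2921, 0.1161]
orientation: [0.002, 0.999, 0.046, -0.003]
wrist_force: [0.1, -0.2, -0.5]
opening: 0.999
finger_force: 0.0
[0.37864683 0.29206512 0.11606243] 0.0914190837389796 [-0.82771722  0.27013745  0.04914677  2.09455439 -0.01825274  0.78196782
 -2.24866887]
tongs 0.5 [ 28. 532.] [0.598 0.031 0.   ]
floor z 115.49124881982789
-25 81 L -25.0 -19.0 -17.0 R 14.0 16.0 22.0 25.0
-15 234 L -27.0 -22.0 -18.0 R 15.0 19.0 24.0 26.0
-5 251 L -27.0 -22.5 -18.0 R 16.0 19.6 24.0 26.0
5 259 L -28.0 -23.1 -19.0 R 16.0 20.2 25.0 27.0
15 267 L -28.0 -23.0 -19.0 R 16.0 20.8 25.0 27.0
25 284 L -31.0 -24.4 -20.0 R 17.0 21.7 28.0 26.0
35 105 L -33.0 -30.6 -28.0 R 26.0 27.9 31.0 21.0
45 107 L -36.0 -33.4 -31.0 R 28.0 30.8 34.0 21.0
55 100 L -38.0 -35.4 -34.0 R 31.0 33.2 36.0 21.0
65 115 L -41.0 -38.3 -36.0 R 33.0 36.2 39.0 21.0
75 199 L -42.0 -38.8 -31.0 R 29.0 35.1 40.0 23.0
85 262 L -43.0 -37.9 -33.0 R 30.0 36.0 41.0 24.0
95 182 L -43.0 -38.9 -36.0 R 34.0 37.0 41.0 24.0
105 171 L -40.0 -35.8 -33.0 R 31.0 33.9 38.0 25.0
```

View pics/w5.png

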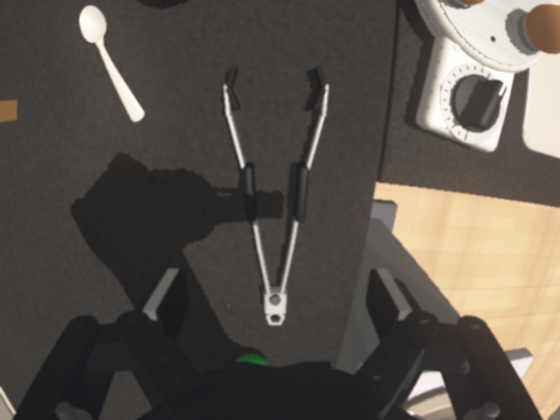

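The view from above shows the tongs centred below: sleeves at (250,193) and (302,193), jaws at (230,90) and (320,90), ring at (275,315). Depth puts the centreline 1.6 mm off and the sleeves' middle about 6 mm ahead.

```bash
python3 -m handwheel '[{"gripper":0,"dx":0.15,"dy":-0.04,"dz":0.5,"spin":0},{"gripper":0,"dx":0,"dy":0,"dz":0.8,"spin":0},{"gripper":0,"dx":0,"dy":0,"dz":0.8,"spin":0},{"gripper":0,"dx":0,"dy":0,"dz":0.6,"spin":0},{"gripper":0,"dx":0,"dy":0,"dz":0.4,"spin":0},{"gripper":0,"dx":0,"dy":0,"dz":0.3,"spin":0},{"gripper":0,"dx":0,"dy":0,"dz":0,"spin":0},{"gripper":0,"dx":0,"dy":0,"dz":0,"spin":0}]' 30
python3 - <<'E'
from h import *
T=wpose();p,d=capture('wrist');C=wcloud(d)*1000
print(T[:3,3])
h=T[2,3]*1000-C[...,2]
m=(np.abs(C[...,0]-11)<3)&(np.abs(C[...,1])<60)&(d>0)
q=C[m];hh=h[m]
for a in range(-60,60,5):
    s=(q[:,1]>=a)&(q[:,1]<a+5)
    if s.any(): print(a,s.sum(),np.percentile(hh[s],[0,10,25,50,90]).round())
E
```

```text
clock: 15.6
position: [0.3879, 0.2956, -0.0162]
orientation: [-0.0, 0.999, 0.044, 0.0]
wrist_force: [-0.4, 1.2, 0.3]
opening: 1.004
finger_force: 0.0
[ 0.3878694   0.29560491 -0.01618065]
-60 1049 [ -1.  71.  98. 106. 116.]
-55 533 [ -1.   1.  69.  76. 115.]
-50 1001 [-1. 31. 46. 63. 80.]
-45 1002 [-1. 27. 42. 60. 81.]
-40 220 [-1. -0.  1. 76. 94.]
-35 250 [ -1.   0.   1. 105. 109.]
-30 221 [ 21. 105. 106. 107. 109.]
-25 130 [22. 24. 24. 24. 91.]
-20 443 [-1.  6. 23. 90. 95.]
-15 780 [-1.  1. 87. 93. 99.]
-10 1136 [ -1.  86.  91.  96. 105.]
-5 1158 [ -1.  86.  91.  97. 105.]
0 1136 [ -1.  87.  92.  98. 105.]
5 1156 [ -1.  85.  91.  97. 105.]
10 816 [ -1.   1.  88.  93. 100.]
15 404 [-1.  1.  9. 91. 96.]
20 220 [-1.  8. 19. 24. 90.]
25 267 [ 21.  24.  25. 107. 109.]
30 213 [ -0.  22. 104. 107. 110.]
35 202 [-1.  0.  1. 76. 95.]
40 917 [-1.  1. 41. 59. 81.]
45 1077 [-0. 32. 45. 63. 81.]
50 526 [ -1.   1.  69.  75. 114.]
55 925 [ -1.  69.  99. 107. 116.]
```

```bash
python3 -m handwheel '[{"gripper":0.2,"dx":0,"dy":0,"dz":0.1,"spin":0},{"gripper":0.25,"dx":0,"dy":0,"dz":0.1,"spin":0},{"gripper":0.25,"dx":0,"dy":0,"dz":0.15,"spin":0},{"gripper":0.25,"dx":0,"dy":0,"dz":0,"spin":0},{"gripper":0.25,"dx":0,"dy":0,"dz":0,"spin":0},{"gripper":0.25,"dx":0,"dy":0,"dz":0,"spin":0},{"gripper":0.25,"dx":0,"dy":0,"dz":0,"spin":0},{"gripper":0.25,"dx":0,"dy":0,"dz":0,"spin":0}]' 30
python3 - <<'E'
from h import *
T=wpose();p,d=capture('wrist');C=wcloud(d)*1000;np.save('d6.npy',d)
print(T[:3,3])
h=T[2,3]*1000-C[...,2]
for n,m in [('sleeve/tongs',(h>15)&(h<29)&(np.abs(C[...,1])<45)&(d>0))]:
    q=C[m]
    for a in range(-30,130,6):
        s=(q[:,0]>=a)&(q[:,0]<a+6);y=q[s,1]
        if len(y): print(a,len(y),y[y<0].min(initial=0).round(),y[y<0].max(initial=-99).round(),y[y>0].min(initial=99).round(),y.max().round(),h[m][s].max().round())
m=(np.abs(C[...,0]-11)<3)&(np.abs(C[...,1])>29)&(np.abs(C[...,1])<48)&(d>0)&(h>2)
print(np.percentile(h[m],[0,3,10,50]).round(1))
E
```

```text
clock: 16.45
position: [0.3872, 0.2955, -0.0308]
orientation: [-0.0, 0.999, 0.045, 0.0]
wrist_force: [0.1, -0.7, -0.4]
opening: 0.753
finger_force: 0.0
[ 0.38721043  0.29549438 -0.03078155]
-30 114 -23.0 -15.0 18.0 27.0 24.0
-24 384 -24.0 -15.0 18.0 27.0 26.0
-18 440 -25.0 -15.0 18.0 28.0 26.0
-12 612 -32.0 -16.0 19.0 33.0 29.0
-6 693 -32.0 -16.0 19.0 33.0 29.0
0 716 -32.0 -16.0 19.0 33.0 29.0
6 1496 -45.0 -17.0 19.0 45.0 29.0
12 609 -33.0 -17.0 20.0 32.0 26.0
18 948 -27.0 -17.0 20.0 31.0 26.0
24 263 -29.0 -20.0 24.0 33.0 22.0
30 260 -31.0 -26.0 29.0 34.0 20.0
36 285 -32.0 -27.0 31.0 35.0 20.0
42 294 -33.0 -29.0 33.0 37.0 21.0
48 284 -36.0 -31.0 34.0 39.0 21.0
54 293 -37.0 -32.0 36.0 41.0 20.0
60 311 -39.0 -34.0 38.0 43.0 21.0
66 465 -40.0 -28.0 32.0 43.0 23.0
72 827 -40.0 -28.0 32.0 43.0 23.0
78 727 -40.0 -30.0 34.0 44.0 24.0
84 569 -40.0 -32.0 37.0 45.0 23.0
90 540 -41.0 -32.0 36.0 44.0 23.0
96 518 -37.0 -30.0 34.0 41.0 24.0
102 316 -35.0 -30.0 34.0 40.0 24.0
[ 2.1 11.  19.4 49.6]
```

```bash
python3 -m handwheel '[{"gripper":0.25,"dx":0,"dy":0.045,"dz":0,"spin":0},{"gripper":0.35,"dx":0,"dy":0,"dz":0,"spin":0},{"gripper":0.4,"dx":0,"dy":0,"dz":0,"spin":0},{"gripper":0.45,"dx":0,"dy":0,"dz":0,"spin":0},{"gripper":0.45,"dx":0,"dy":0,"dz":0,"spin":0},{"gripper":0.45,"dx":0,"dy":0,"dz":0,"spin":0},{"gripper":0.45,"dx":0,"dy":0,"dz":0,"spin":0},{"gripper":0.45,"dx":0,"dy":0,"dz":0,"spin":0}]' 30
python3 -c "
from h import *
s=monitor.get_state();print(s['wrist_torque'],s['wrist_force'],s['finger_force'])"
```

```text
clock: 17.3
position: [0.3879, 0.294, -0.0301]
orientation: [-0.0, 0.999, 0.045, 0.001]
wrist_force: [-1.4, -0.4, 9.5]
opening: 0.557
finger_force: 8.9
[-0.2110727   0.1424642  -0.06641433] [-1.40028124 -0.3692838   9.53234496] 8.928029090166092
```

```bash
python3 -m handwheel '[{"gripper":0.45,"dx":0,"dy":0,"dz":-0.1,"spin":0},{"gripper":0.45,"dx":0,"dy":0,"dz":-0.2,"spin":0},{"gripper":0.45,"dx":0,"dy":0,"dz":-0.4,"spin":0},{"gripper":0.45,"dx":0,"dy":0,"dz":-0.5,"spin":0},{"gripper":0.45,"dx":0,"dy":0,"dz":-0.5,"spin":0},{"gripper":0.45,"dx":0,"dy":0,"dz":-0.3,"spin":0},{"gripper":0.45,"dx":0,"dy":0,"dz":0,"spin":0},{"gripper":0.45,"dx":0,"dy":0,"dz":0,"spin":0}]' 30
cat > tg.py <<'E'
from h import *
T=wpose();p,d=capture('wrist');C=wcloud(d)*1000;s=monitor.get_state()
print(T[:3,3].round(4),np.arctan2(T[1,0],T[0,0]).round(3),s['opening'],s['finger_force'],np.round(s['wrist_force'],1))
m=(C[...,2]<-3)&(C[...,2]>-60)&(np.abs(C[...,1])<50)&(C[...,0]<125)&(d>0);q=C[m]
for a in range(-30,125,10):
    t=q[(q[:,0]>=a)&(q[:,0]<a+10)];y=t[:,1]
    if len(y): print(a,len(y),'y',y[y<0].min(initial=0).round(),y[y<0].max(initial=-99).round(),y[y>0].min(initial=99).round(),y.max().round(),'z L',np.percentile(t[y<0][:,2],[3,50]).round() if (y<0).any() else '','R',np.percentile(t[y>0][:,2],[3,50]).round() if (y>0).any() else '')
E
python3 tg.py
```

```text
clock: 18.1
position: [0.3871, 0.2935, 0.0489]
orientation: [-0.0, 0.999, 0.045, 0.0]
wrist_force: [-0.6, -0.0, -0.9]
opening: 0.546
finger_force: 5.9
[0.3871 0.2935 0.0489] 0.09 0.5546767853628215 5.856538340449333 [ 0.5  0.1 -1. ]
-30 419 y -23.0 -14.0 14.0 23.0 z L [-55. -53.] R [-55. -53.]
-20 810 y -24.0 -14.0 14.0 24.0 z L [-55. -54.] R [-55. -54.]
-10 1049 y -24.0 -14.0 14.0 24.0 z L [-58. -54.] R [-58. -54.]
0 1687 y -37.0 -14.0 15.0 38.0 z L [-59. -54.] R [-59. -54.]
10 1792 y -30.0 -14.0 15.0 30.0 z L [-59. -54.] R [-59. -54.]
20 1548 y -26.0 -14.0 15.0 27.0 z L [-55. -48.] R [-55. -48.]
30 639 y -28.0 -23.0 24.0 29.0 z L [-50. -48.] R [-50. -48.]
40 667 y -30.0 -26.0 27.0 31.0 z L [-50. -48.] R [-50. -48.]
50 723 y -33.0 -27.0 29.0 34.0 z L [-50. -48.] R [-50. -48.]
60 760 y -35.0 -30.0 26.0 36.0 z L [-50. -48.] R [-50. -48.]
70 1640 y -35.0 -24.0 25.0 36.0 z L [-52. -50.] R [-52. -50.]
80 1284 y -36.0 -26.0 28.0 37.0 z L [-52. -50.] R [-52. -50.]
90 1184 y -35.0 -25.0 27.0 37.0 z L [-53. -50.] R [-53. -50.]
100 650 y -31.0 -24.0 26.0 33.0 z L [-53. -51.] R [-53. -51.]
```

The tongs are held level, centred within 1 mm. I'll lift, turn and carry them over the small egg.

```bash
python3 -m handwheel '[{"gripper":0.45,"dx":0,"dy":0,"dz":-0.2,"spin":0.4},{"gripper":0.45,"dx":0,"dy":0,"dz":-0.3,"spin":0.7},{"gripper":0.45,"dx":0,"dy":0,"dz":-0.3,"spin":0.8},{"gripper":0.45,"dx":0,"dy":0,"dz":-0.3,"spin":0.8},{"gripper":0.45,"dx":0,"dy":0,"dz":-0.3,"spin":0.8},{"gripper":0.45,"dx":0,"dy":0,"dz":-0.2,"spin":0.8},{"gripper":0.45,"dx":0,"dy":0,"dz":-0.1,"spin":0.4},{"gripper":0.45,"dx":0,"dy":0,"dz":0,"spin":0.2}]' 30
python3 -m handwheel '[{"gripper":0.45,"dx":0.3,"dy":0.05,"dz":0,"spin":0},{"gripper":0.45,"dx":0.5,"dy":0.07,"dz":0,"spin":0},{"gripper":0.45,"dx":0.7,"dy":0.1,"dz":0,"spin":0},{"gripper":0.45,"dx":0.7,"dy":0.1,"dz":0,"spin":0},{"gripper":0.45,"dx":0.6,"dy":0.08,"dz":0,"spin":0},{"gripper":0.45,"dx":0.4,"dy":0.06,"dz":0,"spin":0},{"gripper":0.3,"dx":0.2,"dy":0.03,"dz":0,"spin":0},{"gripper":0.45,"dx":0,"dy":0,"dz":0,"spin":0}]' 30
python3 tg.py; python3 - <<'E'
from h import *
T=wpose();p,d=capture('wrist');save('w7.png',p);C=wcloud(d)*1000;np.save('d7.npy',d)
for q in spot_point('wrist','small_egg_waist')[:2]:
    r,c=q['centre'];w=watz(T,r,c,.062);print(q['conf'],r,c,w,'tool',(T[:3,:3].T@(w-T[:3,3])*1000).round(1))
h=T[2,3]*1000-C[...,2]
q=C[(d>0)&(h>62)&(h<94)&(np.abs(C[...,0]-88)<35)&(np.abs(C[...,1])<35)]
qh=T[2,3]*1000-q[:,2]
if len(q): print('egg pts',len(q),np.median(q,0).round(1),q[qh>qh.max()-3].mean(0).round(1),qh.max())
E
```

```text
clock: 18.95
position: [0.3871, 0.2935, 0.1166]
orientation: [0.0, 0.969, -0.247, -0.0]
wrist_force: [0.6, 0.1, -0.8]
opening: 0.553
finger_force: 5.9
clock: 19.75
position: [0.4982, 0.2099, 0.1166]
orientation: [0.0, 0.969, -0.248, -0.0]
wrist_force: [-0.8, -0.3, -0.4]
opening: 0.563
finger_force: 0.0
[0.4982 0.2099 0.1166] -0.5 0.5469476520164064 0.0 [-0.3  0.9 -0.1]
-20 29 y -24.0 -23.0 24.0 24.0 z L [-57. -48.] R [-57. -45.]
-10 414 y -24.0 -23.0 24.0 24.0 z L [-60. -48.] R [-59. -47.]
0 1017 y -38.0 -23.0 24.0 38.0 z L [-59. -49.] R [-59. -49.]
10 861 y -31.0 -23.0 24.0 31.0 z L [-59. -49.] R [-59. -49.]
0.65 76.1 282.2 [0.58515453 0.15882099 0.062     ] tool [102.1   3.7  54.6]
egg pts 2553 [99.4  4.4 35.7] [101.7   2.9  27. ] 91.67000043283485
```

View pics/w7.png

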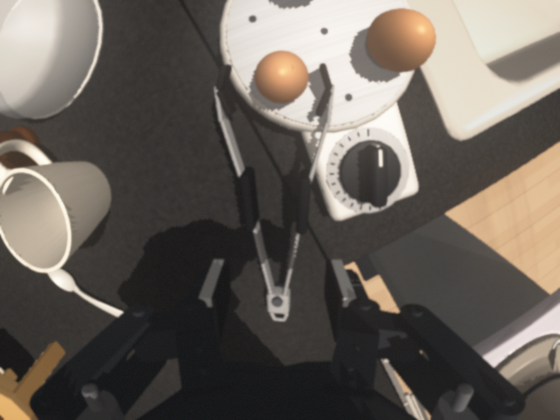

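I mistyped one gripper value (0.3), which released the tongs. The picture shows them dropped beneath the gripper: jaws either side of the small egg at (222,80) and (325,75), sleeves at (248,195) and (302,195), hinge at (279,300). The eggs still stand. I'll measure how they lie.

```bash
python3 - <<'E'
from h import *
T=wpose();d=np.load('d7.npy');C=wcloud(d)*1000;p=cv2.imread('pics/w7.png')
h=T[2,3]*1000-C[...,2]
# scan rows, find tongs pixels along both arms
for r in range(60,325,12):
    row=[]
    for c in range(205,345,3):
        row.append('%d:%d'%(c,h[r,c]))
    L=[(c,round(h[r,c]),C[r,c,:2].round().astype(int).tolist()) for c in range(205,345) if h[r,c]>6 and h[r,c]<120 and d[r,c]>0]
    # group
    out=[];
    for e in L:
        if out and e[0]-out[-1][-1][0]==1 and abs(e[1]-out[-1][-1][1])<6: out[-1].append(e)
        else: out.append([e])
    print(r,[(g[0][0],g[-1][0],g[len(g)//2][1],g[len(g)//2][2]) for g in out if len(g)>1])
E
```

```text
60 [(223, 259, 42, [117, -27]), (260, 301, 88, [110, 3]), (302, 344, 42, [117, 34])]
72 [(219, 230, 57, [107, -36]), (231, 254, 42, [108, -25]), (255, 306, 91, [102, 2]), (308, 319, 42, [108, 28]), (320, 328, 69, [105, 31]), (329, 344, 42, [109, 45])]
84 [(217, 227, 56, [98, -39]), (234, 255, 43, [98, -23]), (256, 258, 68, [96, -13]), (260, 266, 79, [95, -9]), (268, 307, 87, [95, 7]), (308, 323, 43, [99, 29]), (324, 331, 68, [97, 34]), (333, 344, 43, [99, 46])]
96 [(215, 231, 53, [89, -38]), (243, 262, 40, [89, -18]), (263, 299, 77, [88, 3]), (300, 320, 43, [89, 25]), (322, 332, 66, [89, 34]), (333, 344, 44, [90, 46])]
108 [(217, 222, 51, [81, -41]), (223, 236, 52, [80, -34]), (253, 254, 26, [80, -18]), (255, 316, 43, [80, 7]), (317, 324, 63, [80, 30]), (325, 326, 43, [81, 37]), (328, 331, 63, [81, 37]), (332, 341, 42, [81, 45]), (343, 344, 43, [81, 50])]
120 [(219, 228, 46, [72, -39]), (270, 272, 26, [70, -5]), (273, 326, 42, [71, 17]), (327, 331, 60, [72, 36]), (332, 344, 42, [72, 46])]
132 [(223, 232, 45, [62, -36]), (301, 320, 34, [61, 27]), (322, 326, 57, [63, 33]), (327, 344, 3
[... 509 characters left out ...]
), (322, 327, 32, [13, 39]), (329, 344, 36, [14, 49])]
204 [(242, 257, 43, [6, -21]), (297, 308, 51, [8, 20]), (326, 344, 34, [3, 48])]
216 [(244, 259, 41, [-5, -20]), (296, 307, 49, [-2, 20]), (331, 344, 31, [-8, 52])]
228 [(246, 260, 39, [-16, -20]), (295, 306, 46, [-13, 19])]
240 [(256, 262, 31, [-30, -15]), (294, 297, 38, [-27, 16])]
252 [(258, 265, 27, [-44, -13]), (292, 295, 36, [-39, 15])]
264 [(262, 268, 24, [-57, -11]), (289, 292, 31, [-53, 13])]
276 [(265, 271, 22, [-71, -8]), (287, 289, 28, [-67, 10])]
288 [(268, 283, 12, [-90, -1]), (284, 286, 25, [-82, 8]), (287, 288, 13, [-90, 11])]
300 [(267, 268, 20, [-99, -9]), (270, 288, 27, [-94, 2])]
312 [(270, 287, 19, [-114, 2])]
324 []
```

The tongs lie pitched about 11° and rolled about 10°: hinge on the counter, right jaw on the deck, small egg untouched between the jaws. I'll open wide enough, regrip the sleeves slightly rearward to miss the console, and lay them flat again on the counter.

```bash
python3 -m handwheel '[{"gripper":0.25,"dx":-0.15,"dy":0,"dz":0,"spin":0},{"gripper":0.25,"dx":0,"dy":0,"dz":0.2,"spin":0},{"gripper":0.25,"dx":0,"dy":0,"dz":0.4,"spin":0},{"gripper":0.25,"dx":0,"dy":0,"dz":0.6,"spin":0},{"gripper":0.25,"dx":0,"dy":0,"dz":0.6,"spin":0},{"gripper":0.25,"dx":0,"dy":0,"dz":0.4,"spin":0},{"gripper":0.25,"dx":0,"dy":0,"dz":0,"spin":0},{"gripper":0.25,"dx":0,"dy":0,"dz":0,"spin":0}]' 30
python3 - <<'E'
from h import *
T=wpose();p,d=capture('wrist');C=wcloud(d)*1000;h=T[2,3]*1000-C[...,2]
print(T[:3,3])
for r in list(range(170,262,10)):
    L=[(c,round(h[r,c]),C[r,c,:2].round().astype(int).tolist()) for c in range(190,365) if h[r,c]>6 and h[r,c]<120 and d[r,c]>0]
    out=[]
    for e in L:
        if out and e[0]-out[-1][-1][0]==1 and abs(e[1]-out[-1][-1][1])<6: out[-1].append(e)
        else: out.append([e])
    print(r,[(g[0][2][1],g[-1][2][1],g[len(g)//2][1],g[len(g)//2][2]) for g in out if len(g)>2])
E
```

```text
clock: 20.7
position: [0.4917, 0.2145, 0.029]
orientation: [0.0, 0.969, -0.246, -0.0]
wrist_force: [1.5, 0.2, -0.3]
opening: 0.75
finger_force: 0.0
[0.49171258 0.21447744 0.02902152]
170 [(-36, -30, 38, [49, -33]), (28, 29, 27, [46, 29]), (27, 29, 51, [51, 27]), (33, 46, 33, [48, 40])]
180 [(-34, -29, 37, [43, -31]), (26, 28, 51, [46, 26]), (32, 47, 34, [43, 39])]
190 [(-33, -19, 34, [37, -26]), (18, 27, 37, [38, 23]), (32, 47, 33, [37, 39])]
200 [(-30, -19, 43, [34, -24]), (16, 26, 48, [35, 21]), (35, 48, 32, [31, 40])]
210 [(-30, -19, 44, [29, -23]), (15, 24, 52, [32, 19]), (37, 48, 33, [25, 41])]
220 [(-30, -18, 44, [24, -22]), (15, 24, 52, [26, 19]), (39, 48, 32, [19, 43])]
230 [(-29, -18, 42, [17, -22]), (15, 24, 50, [20, 19]), (41, 49, 32, [13, 44])]
240 [(-29, -17, 41, [11, -22]), (15, 23, 49, [15, 18]), (43, 50, 32, [7, 46])]
250 [(-29, -16, 39, [5, -21]), (14, 23, 48, [9, 18]), (46, 51, 31, [0, 48])]
260 [(-28, -17, 38, [-2, -22]), (14, 23, 47, [2, 18])]
```

```bash
python3 -m handwheel '[{"gripper":0.25,"dx":0,"dy":-0.075,"dz":0.3,"spin":0},{"gripper":0.25,"dx":0,"dy":0,"dz":0.4,"spin":0},{"gripper":0.25,"dx":0,"dy":0,"dz":0.25,"spin":0},{"gripper":0.3,"dx":0,"dy":0,"dz":0,"spin":0},{"gripper":0.4,"dx":0,"dy":0,"dz":0,"spin":0},{"gripper":0.46,"dx":0,"dy":0,"dz":0,"spin":0},{"gripper":0.5,"dx":0,"dy":0,"dz":0,"spin":0},{"gripper":0.5,"dx":0,"dy":0,"dz":0,"spin":0}]' 30
python3 -m handwheel '[{"gripper":0.5,"dx":0,"dy":0,"dz":0,"spin":0},{"gripper":0.5,"dx":0,"dy":0,"dz":-0.2,"spin":0},{"gripper":0.5,"dx":0,"dy":0,"dz":-0.4,"spin":0},{"gripper":0.5,"dx":0,"dy":0,"dz":-0.6,"spin":0},{"gripper":0.5,"dx":0,"dy":0,"dz":-0.6,"spin":0},{"gripper":0.5,"dx":0,"dy":0,"dz":-0.6,"spin":0},{"gripper":0.5,"dx":0,"dy":0,"dz":-0.4,"spin":0},{"gripper":0.5,"dx":0,"dy":0,"dz":0,"spin":0}]' 30
python3 tg.py
```

```text
clock: 21.55
position: [0.4946, 0.2174, -0.0075]
orientation: [-0.001, 0.969, -0.247, 0.001]
wrist_force: [-1.9, 0.2, 5.5]
opening: 0.538
finger_force: 29.5
clock: 22.35
position: [0.4951, 0.2176, 0.1059]
orientation: [-0.002, 0.969, -0.247, 0.002]
wrist_force: [-0.4, 0.3, -0.6]
opening: 0.505
finger_force: 7.7
[0.4951 0.2176 0.1059] -0.499 0.49812439418926807 7.659248113632202 [-0.   0.  -0.6]
-30 239 y -15.0 -11.0 11.0 15.0 z L [-40. -37.] R [-40. -37.]
-20 312 y -22.0 -12.0 12.0 22.0 z L [-50. -40.] R [-50. -41.]
-10 839 y -22.0 -12.0 13.0 22.0 z L [-59. -49.] R [-59. -50.]
0 1528 y -35.0 -12.0 13.0 35.0 z L [-59. -52.] R [-59. -52.]
10 1612 y -28.0 -12.0 13.0 28.0 z L [-59. -55.] R [-59. -55.]
20 933 y -21.0 -12.0 12.0 22.0 z L [-60. -58.] R [-60. -58.]
30 1822 y -24.0 -12.0 13.0 24.0 z L [-60. -53.] R [-60. -53.]
40 661 y -25.0 -15.0 21.0 25.0 z L [-60. -56.] R [-60. -56.]
50 398 y -25.0 -22.0 23.0 26.0 z L [-60. -55.] R [-60. -56.]
60 291 y -27.0 -24.0 25.0 28.0 z L [-60. -57.] R [-60. -57.]
70 155 y -29.0 -26.0 27.0 30.0 z L [-60. -58.] R [-60. -58.]
80 21 y -22.0 -21.0 22.0 23.0 z L [-60. -59.] R [-60. -59.]
```

Regripped, roll straightened, but the tongs are still pitched jaws-up. I'll carry them back to the counter, press them flat and regrip level.

```bash
python3 -m handwheel '[{"gripper":0.5,"dx":-0.3,"dy":-0.03,"dz":0,"spin":0},{"gripper":0.5,"dx":-0.5,"dy":-0.06,"dz":0,"spin":0},{"gripper":0.5,"dx":-0.6,"dy":-0.07,"dz":0,"spin":0},{"gripper":0.5,"dx":-0.6,"dy":-0.07,"dz":0,"spin":0},{"gripper":0.5,"dx":-0.6,"dy":-0.07,"dz":0,"spin":0},{"gripper":0.5,"dx":-0.5,"dy":-0.05,"dz":0,"spin":0},{"gripper":0.5,"dx":-0.2,"dy":-0.02,"dz":0,"spin":-0.4},{"gripper":0.5,"dx":0,"dy":0,"dz":0,"spin":-0.6}]' 30
python3 -m handwheel '[{"gripper":0.5,"dx":0,"dy":0,"dz":0.2,"spin":-0.8},{"gripper":0.5,"dx":0,"dy":0,"dz":0.5,"spin":-0.8},{"gripper":0.5,"dx":0,"dy":0,"dz":0.5,"spin":-0.8},{"gripper":0.5,"dx":0,"dy":0,"dz":0.5,"spin":-0.5},{"gripper":0.5,"dx":0,"dy":0,"dz":0.4,"spin":-0.3},{"gripper":0.5,"dx":0,"dy":0,"dz":0.2,"spin":0},{"gripper":0.5,"dx":0,"dy":0,"dz":0.1,"spin":0},{"gripper":0.5,"dx":0,"dy":0,"dz":0,"spin":0}]' 30
python3 -m handwheel '[{"gripper":0.5,"dx":0,"dy":0,"dz":0.1,"spin":0},{"gripper":0.5,"dx":0,"dy":0,"dz":0.1,"spin":0},{"gripper":0.5,"dx":0,"dy":0,"dz":0.1,"spin":0},{"gripper":0.5,"dx":0,"dy":0,"dz":0.1,"spin":0},{"gripper":0.5,"dx":0,"dy":0,"dz":0.1,"spin":0},{"gripper":0.5,"dx":0,"dy":0,"dz":0.1,"spin":0},{"gripper":0.5,"dx":0,"dy":0,"dz":0,"spin":0},{"gripper":0.5,"dx":0,"dy":0,"dz":0,"spin":0}]' 30
python3 tg.py
```

```text
clock: 23.2
position: [0.3826, 0.2936, 0.1022]
orientation: [0.001, 0.983, -0.184, -0.001]
wrist_force: [0.6, -0.5, -0.8]
opening: 0.503
finger_force: 7.7
clock: 24.0
position: [0.3845, 0.2927, 0.0068]
orientation: [0.0, 1.0, 0.003, -0.0]
wrist_force: [-0.0, -1.0, -0.6]
opening: 0.503
finger_force: 7.7
clock: 24.8
position: [0.3843, 0.2928, -0.0171]
orientation: [0.0, 1.0, 0.003, -0.0]
wrist_force: [1.0, 0.1, -1.5]
opening: 0.504
finger_force: 7.9
[ 0.3843  0.2928 -0.0171] 0.006 0.5032865398497561 7.9047708213329315 [ 0.1  0.2 -0.8]
-30 1020 y -50.0 -0.0 0.0 50.0 z L [-44. -18.] R [-44. -18.]
-20 1285 y -50.0 -0.0 0.0 50.0 z L [-50. -18.] R [-49. -18.]
-10 2413 y -50.0 -0.0 0.0 50.0 z L [-55. -18.] R [-56. -18.]
0 3834 y -50.0 -0.0 0.0 50.0 z L [-58. -18.] R [-58. -18.]
10 4189 y -50.0 -0.0 0.0 50.0 z L [-57. -18.] R [-57. -18.]
20 3682 y -50.0 -0.0 0.0 50.0 z L [-54. -18.] R [-54. -18.]
30 4746 y -50.0 -0.0 0.0 50.0 z L [-54. -18.] R [-54. -18.]
40 4137 y -50.0 -0.0 0.0 50.0 z L [-50. -18.] R [-50. -18.]
50 4236 y -50.0 -0.0 0.0 50.0 z L [-51. -18.] R [-51. -18.]
60 4401 y -50.0 -0.0 0.0 50.0 z L [-52. -18.] R [-52. -18.]
70 4502 y -50.0 -0.0 0.0 50.0 z L [-53. -18.] R [-53. -18.]
80 4822 y -50.0 -0.0 0.0 50.0 z L [-56. -18.] R [-56. -18.]
90 4561 y -50.0 -0.0 0.0 50.0 z L [-57. -18.] R [-57. -18.]
100 4503 y -50.0 -0.0 0.0 50.0 z L [-58. -18.] R [-58. -18.]
110 4305 y -50.0 -0.0 0.0 50.0 z L [-59. -18.] R [-59. -18.]
120 1564 y -50.0 -0.0 0.0 50.0 z L [-19. -18.] R [-19. -18.]
```

```bash
python3 -m handwheel '[{"gripper":0.5,"dx":0,"dy":0,"dz":0.1,"spin":0},{"gripper":0.5,"dx":0,"dy":0,"dz":0.1,"spin":0},{"gripper":0.5,"dx":0,"dy":0,"dz":0,"spin":0},{"gripper":0.4,"dx":0,"dy":0,"dz":0,"spin":0},{"gripper":0.3,"dx":0,"dy":0,"dz":0,"spin":0},{"gripper":0.22,"dx":0,"dy":0,"dz":0,"spin":0},{"gripper":0.22,"dx":0,"dy":0,"dz":0,"spin":0},{"gripper":0.22,"dx":0,"dy":0,"dz":0,"spin":0}]' 30
cat > sl.py <<'E'
from h import *
T=wpose();p,d=capture('wrist');C=wcloud(d)*1000;h=T[2,3]*1000-C[...,2]
print(T[:3,3].round(4))
m=(h>15)&(h<29)&(np.abs(C[...,1])<45)&(d>0);q=C[m];hm=h[m]
for a in range(-30,125,6):
    s=(q[:,0]>=a)&(q[:,0]<a+6);y=q[s,1]
    if len(y): print(a,len(y),y[y<0].min(initial=0).round(),y[y<0].max(initial=-99).round(),y[y>0].min(initial=99).round(),y.max().round(),np.percentile(hm[s],97).round())
E
python3 sl.py
```

```text
clock: 25.65
position: [0.3847, 0.2931, -0.0248]
orientation: [-0.0, 1.0, 0.003, 0.0]
wrist_force: [-0.8, -0.3, 0.1]
opening: 0.781
finger_force: 0.0
[ 0.3847  0.2931 -0.0248]
-30 140 -18.0 -14.0 15.0 19.0 20.0
-24 161 -18.0 -15.0 16.0 19.0 20.0
-18 137 -19.0 -15.0 16.0 20.0 20.0
-12 452 -33.0 -16.0 17.0 34.0 28.0
-6 648 -33.0 -16.0 17.0 34.0 28.0
0 688 -34.0 -17.0 18.0 34.0 28.0
6 1274 -45.0 -17.0 18.0 45.0 28.0
12 553 -26.0 -17.0 18.0 37.0 25.0
18 588 -27.0 -17.0 18.0 27.0 25.0
24 624 -27.0 -18.0 19.0 28.0 25.0
30 693 -28.0 -18.0 19.0 29.0 25.0
36 592 -30.0 -19.0 19.0 30.0 24.0
42 251 -31.0 -27.0 28.0 32.0 20.0
48 275 -33.0 -28.0 29.0 34.0 20.0
54 266 -35.0 -30.0 31.0 36.0 20.0
60 275 -36.0 -31.0 32.0 37.0 20.0
66 274 -38.0 -33.0 34.0 38.0 20.0
72 271 -39.0 -34.0 35.0 40.0 20.0
78 322 -41.0 -31.0 31.0 41.0 21.0
84 727 -41.0 -29.0 30.0 42.0 22.0
90 699 -41.0 -31.0 32.0 42.0 22.0
96 539 -42.0 -33.0 34.0 43.0 23.0
102 495 -42.0 -34.0 35.0 43.0 22.0
108 465 -39.0 -33.0 33.0 40.0 22.0
114 405 -37.0 -31.0 32.0 38.0 22.0
120 8 -35.0 -33.0 33.0 35.0 21.0
```

Flat again. I'll regrip at the sleeves' middle, which is 13 mm ahead.

```bash
python3 -m handwheel '[{"gripper":0.22,"dx":0.16,"dy":0.01,"dz":0,"spin":0},{"gripper":0.22,"dx":0.16,"dy":0,"dz":0.1,"spin":0},{"gripper":0.3,"dx":0,"dy":0,"dz":0.04,"spin":0},{"gripper":0.38,"dx":0,"dy":0,"dz":0,"spin":0},{"gripper":0.45,"dx":0,"dy":0,"dz":0,"spin":0},{"gripper":0.45,"dx":0,"dy":0,"dz":0,"spin":0},{"gripper":0.45,"dx":0,"dy":0,"dz":0,"spin":0},{"gripper":0.45,"dx":0,"dy":0,"dz":0,"spin":0}]' 30
python3 -m handwheel '[{"gripper":0.45,"dx":0,"dy":0,"dz":-0.1,"spin":0},{"gripper":0.45,"dx":0,"dy":0,"dz":-0.3,"spin":0},{"gripper":0.45,"dx":0,"dy":0,"dz":-0.5,"spin":0},{"gripper":0.45,"dx":0,"dy":0,"dz":-0.7,"spin":0},{"gripper":0.45,"dx":0,"dy":0,"dz":-0.7,"spin":0},{"gripper":0.45,"dx":0,"dy":0,"dz":-0.7,"spin":0},{"gripper":0.45,"dx":0,"dy":0,"dz":-0.4,"spin":0},{"gripper":0.45,"dx":0,"dy":0,"dz":-0.1,"spin":0}]' 30
python3 tg.py
```

```text
clock: 26.5
position: [0.3983, 0.2931, -0.03]
orientation: [-0.001, 1.0, 0.003, 0.001]
wrist_force: [2.5, -0.1, 5.4]
opening: 0.552
finger_force: 7.4
clock: 27.3
position: [0.3979, 0.2933, 0.1118]
orientation: [-0.001, 1.0, 0.003, 0.001]
wrist_force: [0.3, 0.5, -1.3]
opening: 0.552
finger_force: 5.9
[0.3979 0.2933 0.1118] 0.006 0.5525155060727945 5.885624215006828 [-0.4 -0.3 -1.3]
-30 397 y -23.0 -14.0 14.0 23.0 z L [-55. -53.] R [-55. -53.]
-20 814 y -24.0 -14.0 14.0 24.0 z L [-55. -54.] R [-55. -54.]
-10 1046 y -24.0 -14.0 14.0 24.0 z L [-59. -54.] R [-58. -54.]
0 1704 y -37.0 -14.0 15.0 38.0 z L [-59. -54.] R [-59. -54.]
10 1807 y -30.0 -14.0 15.0 31.0 z L [-59. -54.] R [-59. -54.]
20 1573 y -26.0 -14.0 15.0 27.0 z L [-55. -48.] R [-55. -48.]
30 647 y -28.0 -23.0 24.0 29.0 z L [-50. -48.] R [-50. -48.]
40 656 y -31.0 -26.0 26.0 32.0 z L [-50. -48.] R [-50. -48.]
50 719 y -33.0 -28.0 28.0 34.0 z L [-50. -48.] R [-50. -48.]
60 751 y -35.0 -30.0 30.0 36.0 z L [-50. -48.] R [-50. -48.]
70 1605 y -36.0 -24.0 25.0 36.0 z L [-52. -50.] R [-52. -50.]
80 1287 y -36.0 -27.0 27.0 37.0 z L [-52. -50.] R [-52. -50.]
90 1197 y -36.0 -27.0 27.0 36.0 z L [-53. -50.] R [-53. -50.]
100 736 y -32.0 -25.0 25.0 32.0 z L [-53. -51.] R [-53. -51.]
```

```bash
python3 -m handwheel '[{"gripper":0.45,"dx":0,"dy":0,"dz":0,"spin":0.3},{"gripper":0.45,"dx":0,"dy":0,"dz":0,"spin":0.6},{"gripper":0.45,"dx":0,"dy":0,"dz":0,"spin":0.8},{"gripper":0.45,"dx":0,"dy":0,"dz":0,"spin":0.8},{"gripper":0.45,"dx":0,"dy":0,"dz":0,"spin":0.8},{"gripper":0.45,"dx":0,"dy":0,"dz":0,"spin":0.6},{"gripper":0.45,"dx":0,"dy":0,"dz":0,"spin":0.3},{"gripper":0.45,"dx":0,"dy":0,"dz":0,"spin":0}]' 30
python3 -m handwheel '[{"gripper":0.45,"dx":0.3,"dy":0.06,"dz":0,"spin":0},{"gripper":0.45,"dx":0.5,"dy":0.1,"dz":0,"spin":0},{"gripper":0.45,"dx":0.6,"dy":0.12,"dz":0,"spin":0},{"gripper":0.45,"dx":0.6,"dy":0.12,"dz":0,"spin":0},{"gripper":0.45,"dx":0.6,"dy":0.12,"dz":0,"spin":0},{"gripper":0.45,"dx":0.5,"dy":0.1,"dz":0,"spin":0},{"gripper":0.45,"dx":0.3,"dy":0.06,"dz":0,"spin":0},{"gripper":0.45,"dx":0.1,"dy":0.02,"dz":0,"spin":0}]' 30
cat > eg.py <<'E'
from h import *
T=wpose();p,d=capture('wrist');C=wcloud(d)*1000
print(T[:3,3].round(4),np.arctan2(T[1,0],T[0,0]).round(3))
for q in spot_point('wrist','small_egg_waist')[:2]:
    r,c=q['centre'];w=watz(T,r,c,.062);print(round(q['conf'],2),w.round(4),'tool',(T[:3,:3].T@(w-T[:3,3])*1000).round(1))
h=T[2,3]*1000-C[...,2]
q=C[(d>0)&(h>78)&(h<94)&(np.abs(C[...,0]-88)<35)&(np.abs(C[...,1])<25)];qh=T[2,3]*1000-q[:,2]
if len(q): print('egg pts',len(q),qh.max().round(1));k=qh>85; print('ext',q[k].min(0).round(1),q[k].max(0).round(1))
j=C[(d>0)&(C[...,2]<-38)&(C[...,2]>-55)&(C[...,0]>64)&(C[...,0]<125)&(np.abs(C[...,1])<45)]
if len(j): print('jaws',np.percentile(j,[1,99],axis=0).round(1).tolist())
E
python3 eg.py;python3 tg.py | tail -5
```

```text
clock: 28.15
position: [0.3965, 0.292, 0.1084]
orientation: [0.001, 0.969, -0.247, -0.001]
wrist_force: [1.0, 0.0, -1.6]
opening: 0.548
finger_force: 5.9
clock: 28.95
position: [0.508, 0.1994, 0.1092]
orientation: [0.0, 0.969, -0.248, 0.0]
wrist_force: [0.7, -0.2, -0.3]
opening: 0.554
finger_force: 5.9
[0.508  0.1994 0.1092] -0.5
0.76 [0.586  0.1573 0.062 ] tool [88.6 -0.5 47.3]
0.21 [0.5718 0.0797 0.062 ] tool [113.4  74.4  47.3]
egg pts 1657 91.3
ext [ 76.8 -12.2  18. ] [97.2  9.  24.2]
jaws [[64.7, -35.3, -52.8], [106.3, 35.7, -38.5]]
60 747 y -35.0 -30.0 30.0 36.0 z L [-50. -48.] R [-50. -48.]
70 1593 y -36.0 -24.0 24.0 36.0 z L [-52. -50.] R [-52. -50.]
80 1301 y -36.0 -27.0 27.0 37.0 z L [-52. -50.] R [-52. -50.]
90 1202 y -36.0 -27.0 27.0 36.0 z L [-53. -50.] R [-53. -50.]
100 739 y -32.0 -25.0 25.0 32.0 z L [-52. -51.] R [-53. -51.]
```

Jaw tips are at tool x 88.5 and the egg axis at (88, -1), well aligned. Descending straight to the waist.

```bash
python3 -m handwheel '[{"gripper":0.45,"dx":0,"dy":-0.02,"dz":0.1,"spin":0},{"gripper":0.45,"dx":0,"dy":0,"dz":0.3,"spin":0},{"gripper":0.45,"dx":0,"dy":0,"dz":0.4,"spin":0},{"gripper":0.45,"dx":0,"dy":0,"dz":0.4,"spin":0},{"gripper":0.45,"dx":0,"dy":0,"dz":0.4,"spin":0},{"gripper":0.45,"dx":0,"dy":0,"dz":0.35,"spin":0},{"gripper":0.45,"dx":0,"dy":0,"dz":0.2,"spin":0},{"gripper":0.45,"dx":0,"dy":0,"dz":0.1,"spin":0}]' 30
python3 eg.py; python3 - <<'E'
from h import *
p,d=capture('wrist');save('w8.png',p);print(np.round(monitor.get_state()['wrist_force'],1))
E
```

```text
clock: 29.9
position: [0.5068, 0.2018, 0.0184]
orientation: [0.0, 0.969, -0.246, -0.001]
wrist_force: [0.4, -0.8, -0.6]
opening: 0.55
finger_force: 5.9
[0.5068 0.2018 0.0184] -0.498
0.59 [0.5844 0.1592 0.062 ] tool [ 88.5   0.5 -43.7]
egg pts 5503 92.0
ext [ 78.4  -9.9 -73.5] [ 99.5  10.8 -66.6]
jaws [[64.9, -35.3, -54.6], [106.2, 35.6, -38.4]]
[ 0.7  0.5 -1. ]
```

View pics/w8.png

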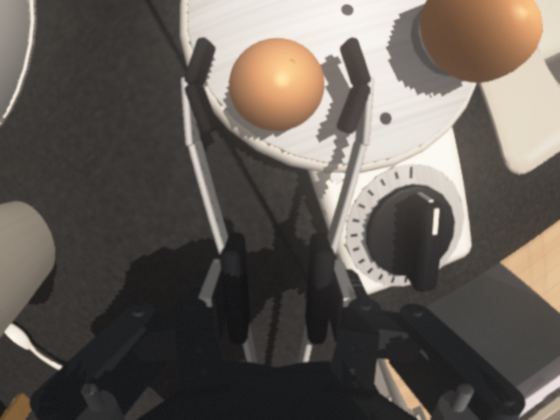

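The egg (276,85) sits centred between the jaws at (197,75) and (357,75). Closing.

```bash
python3 -m handwheel '[{"gripper":0.48,"dx":0,"dy":0,"dz":0,"spin":0},{"gripper":0.52,"dx":0,"dy":0,"dz":0,"spin":0},{"gripper":0.55,"dx":0,"dy":0,"dz":0,"spin":0},{"gripper":0.58,"dx":0,"dy":0,"dz":0,"spin":0},{"gripper":0.62,"dx":0,"dy":0,"dz":0,"spin":0},{"gripper":0.7,"dx":0,"dy":0,"dz":0,"spin":0},{"gripper":0.8,"dx":0,"dy":0,"dz":0,"spin":0},{"gripper":0.8,"dx":0,"dy":0,"dz":0,"spin":0}]' 30
python3 eg.py
```

```text
clock: 30.85
position: [0.5076, 0.2019, 0.0196]
orientation: [-0.0, 0.969, -0.247, 0.0]
wrist_force: [0.1, -0.6, -1.1]
opening: 0.401
finger_force: 29.9
[0.5076 0.2019 0.0196] -0.498
0.61 [0.5852 0.1597 0.062 ] tool [ 88.4  -0.  -42.4]
egg pts 5345 92.2
ext [ 77.7  -9.4 -72.7] [ 99.1  11.  -65.4]
jaws [[64.9, -25.0, -54.6], [106.2, 25.2, -39.1]]
```

Gripped on the egg at 34 mm over the sleeves with 30 N, as the description says. Lifting slowly, straight up about 80 mm.

```bash
python3 -m handwheel '[{"gripper":0.8,"dx":0,"dy":0,"dz":-0.05,"spin":0},{"gripper":0.8,"dx":0,"dy":0,"dz":-0.1,"spin":0},{"gripper":0.8,"dx":0,"dy":0,"dz":-0.2,"spin":0},{"gripper":0.8,"dx":0,"dy":0,"dz":-0.25,"spin":0},{"gripper":0.8,"dx":0,"dy":0,"dz":-0.3,"spin":0},{"gripper":0.8,"dx":0,"dy":0,"dz":-0.3,"spin":0},{"gripper":0.8,"dx":0,"dy":0,"dz":-0.3,"spin":0},{"gripper":0.8,"dx":0,"dy":0,"dz":-0.3,"spin":0}]' 30
python3 -m handwheel '[{"gripper":0.8,"dx":0,"dy":0,"dz":-0.25,"spin":0},{"gripper":0.8,"dx":0,"dy":0,"dz":-0.15,"spin":0},{"gripper":0.8,"dx":0,"dy":0,"dz":-0.05,"spin":0},{"gripper":0.8,"dx":0,"dy":0,"dz":0,"spin":0},{"gripper":0.8,"dx":0,"dy":0,"dz":0,"spin":0},{"gripper":0.8,"dx":0,"dy":0,"dz":0,"spin":0},{"gripper":0.8,"dx":0,"dy":0,"dz":0,"spin":0},{"gripper":0.8,"dx":0,"dy":0,"dz":0,"spin":0}]' 30
python3 - <<'E'
from h import *
T=wpose();p,d=capture('wrist');C=wcloud(d)*1000;h=T[2,3]*1000-C[...,2]
q=C[(d>0)&(C[...,2]<-60)&(C[...,2]>-85)&(np.abs(C[...,0]-88)<20)&(np.abs(C[...,1])<20)]
print('egg top h',(T[2,3]*1000-q[:,2].min()).round(1) if len(q) else None)
p2,_=capture('scene')
save('end.png',np.vstack([cv2.resize(p,(400,300)),cv2.resize(p2[130:340,190:470],(400,300))]))
for q in silhouettes('scene','large_egg_a')[:3]: print(q['conf'],q['extent'])
E
```

```text
clock: 31.75
position: [0.5076, 0.2019, 0.0928]
orientation: [-0.0, 0.969, -0.247, 0.0]
wrist_force: [0.4, -1.0, -2.2]
opening: 0.405
finger_force: 30.0
clock: 32.55
position: [0.5073, 0.2018, 0.1092]
orientation: [0.0, 0.969, -0.247, -0.0]
wrist_force: [-0.3, 0.9, -1.4]
opening: 0.409
finger_force: 30.0
egg top h 181.8
0.57 [231.4, 305.1, 18.3, 23.9]
```

View pics/end.png

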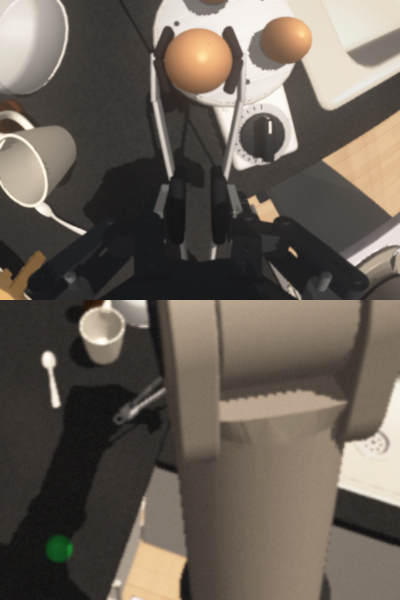

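The last picture shows the egg in the closed jaws at (198,60), 9 cm above where it sat. The large eggs are in their cups, and the dial is still wound.

```bash
python3 -c "
from workcell import finish_job
print(finish_job())"
```

```text
the job is handed in; nothing more can be done
None
```

I wound the timer to its stop and handed the job in after about 33 s, with the small egg held still in the closed tongs about 9 cm above its cup. The large eggs are in their cups and everything else in view was where it had been. A mistyped gripper value dropped the tongs onto the steamer on the first approach, so I laid them flat and regripped them before taking the egg.

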